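# Take the brass bush from behind the couplings in the stock tray

### The arm

A 6-joint arm with a two-finger parallel gripper is mounted at the origin on the work surface. World frame = base frame: x ahead of the robot, y to its left, z up, the work surface at z = 0. Lengths are in mm, angles in rad, forces in N, time in s.
With the tool pointing down it reaches from about 150 to 775 mm from the base axis. Payload 6.1 kg.
Tool frame: the origin (TCP) lies at the very end of the fingers, on their centre line; the grasp point (between the pads) lies 19 mm behind it (arm.pinch_z is the distance from the TCP to the grasp point, in mm); z points along the fingers, y is the direction in which the jaws open and shut (so a half turn about z gives the same grasp; the last joint's range is limited). The gripper opens to 85 mm and grips with 20 to 120 N. Pads are 22 mm wide; open, the fingers measure 114 mm over their backs; the gripper's body (76 mm by 85 mm) begins 54 mm behind the grasp point. The pads swing forward as they close: fully open they stand 13 mm farther back than shut.
Start: joints at [1.311, 0.126, -0.04, 1.405, 0, 1.571], TCP at [134.86, 507.367, 231.295] pointing down, gripper open.
Joint ranges: [-2.72, 2.72], [-0.95, 1.95], [-1.27, 1.35], [-1.78, 2.02], [-1.46, 1.47], [-3.14, 3.14]. Speed limits (rad/s): [2.39, 2.39, 3.01, 3.14, 3.14, 3.14].

### API

Orientations are given as a unit quaternion [w, x, y, z].
In Python, from rig import monitor, vision, order, arm gives the robot as it stands. The module is installed in compiled form; this text tells all that it offers.
- The arm moves only by the tool drive_tool, never from a script. Its argument "deltas" is a list of rows, each an object of numbers: "tx", "ty", "tz": the shift along the world's x, y, z in mm; "rx", "ry", "rz": the turn, a rotation vector about the world's x, y, z in degrees; "jaw": the finger opening in mm, from 0 to 85.4. A call has 1 to 5 rows; each row is the pose to reach, as a shift and turn from the pose measured when the call began; what a row does not reach only later rows make up. A row lasts 1/8 s, in which the tool goes at most 62.5 mm and 10.7 degrees, less where a joint would pass 70% of its speed; a pose out of reach is approached as far as the arm can. A call with a gripper value outside its range is refused whole. The fingers move at their own pace and stop on an object; "force" is the grip in N (left out, the last holds). Time passes only in rows, so rows that repeat a pose let the fingers close. It gives the time, the measured TCP pose, the force and the opening at its end, in the units of the state.
- monitor.observe(): the state, without advancing time (a new reading comes with each control period).
- vision.grab_frame(name): name is "scene" or "top" or "wrist"; returns a dict with "frame" (384x512x3 uint8, blue, green, red), "fx", "fy", "cx", "cy" (pixels), "rvec" (rotation vector, rad) and "tvec" (3), from world to camera coordinates, as OpenCV has them. Camera axes: x right, y down, z forward; pixel columns grow to the right and rows downward; lengths in mm; the calibration is good to about 2 mm. A picture is of the moment at which its call begins. There is no depth.
- order.job_done(): hands the job in, once; it reports no verdict.
The state is a dict: "clock": time; "joint_pos": joint angles; "joint_vel": joint speeds; "joint_torque": joint torques, N m; "tool_pos": TCP position; "orientation": TCP orientation; "ft_force": force on the tool from outside, world axes, zero at the start; "torque": the same for the moment, N m; "finger_gap": finger opening in mm.
Only numpy, scipy, OpenCV 4.12 (cv2) and the standard library are available. Lean on these libraries where they do the work, as an engineer would, in place of code of your own. Each camera call takes 0.05 s, during which the arm holds its last target.

### The job

A job needs the brass bush at the back of the blue stock tray, but three tall couplings crowd around it: first stand all three couplings upright on the black rubber mat, then set the brass bush, hexagon down, flat in the empty compartment of the grey kit tray. When it is there, stand each coupling back upright in the stock tray on the same white circle that it came from, well centred. Let no coupling fall over, and leave the black plug and the two steel ferrules where they are.

Things in the scene. Friction and masses are not known exactly. Their poses are not given: they have to be found in the camera images.
- coupling_red: hydraulic coupling standing upright, red dust cap on top, 116 mm tall, round: hexagon foot 41 mm across flats to 26 mm height, neck 37 mm wide to 56 mm, grooved sleeve 42 mm in diameter from 56 to 96 mm (grip here), cap 45 mm in diameter above. 0.3 to 0.6 kg. Origin: centre of its underside; z up. Starts on one of the tray's three white circles (which one changes): its own place, to which it returns
- coupling_yellow: hydraulic coupling standing upright, yellow dust cap on top, 116 mm tall, round: hexagon foot 41 mm across flats to 26 mm height, neck 37 mm wide to 56 mm, grooved sleeve 42 mm in diameter from 56 to 96 mm (grip here), cap 45 mm in diameter above. 0.3 to 0.6 kg. Origin: centre of its underside; z up. Starts on one of the tray's three white circles (which one changes): its own place, to which it returns
- coupling_green: hydraulic coupling standing upright, green dust cap on top, 116 mm tall, round: hexagon foot 41 mm across flats to 26 mm height, neck 37 mm wide to 56 mm, grooved sleeve 42 mm in diameter from 56 to 96 mm (grip here), cap 45 mm in diameter above. 0.3 to 0.6 kg. Origin: centre of its underside; z up. Starts on one of the tray's three white circles (which one changes): its own place, to which it returns
- bush: the wanted brass bush, 40 mm tall: hexagon 46 mm across flats (53 over corners), 28 mm tall, below; threaded collar 41 mm in diameter above; dark bore on top. 0.2 to 0.45 kg. Origin: centre of its underside; z up, x square to a pair of flats (others at 60 and 120 degrees). It stands in the stock tray, 36 mm clear of the back wall
- stock_tray: fixed blue steel tray, 200 (x) by 230 mm (y), floor 3 mm thick, walls 38 mm high. Origin: centre of its underside; x points to its back, away from the robot (within 0.25 rad). White circles 51 mm wide at (x, y) = (-21, 0), (9, 49), (9, -49) mm; couplings start within 2 mm of their centres. The bush at (35, 0) mm is too closely hemmed in to grip until they are gone
- mat: a fixed black ribbed rubber bench mat, 190 by 190 mm, 4 mm thick, empty: the side area for the couplings. Origin: centre of its underside, axes along its edges
- kit_tray: fixed grey plastic tray, 190 (x) by 150 mm (y), 30 mm high, walls and floor 3 mm thick; a wall at x = 0 parts it into two compartments, each 91 (x) by 144 mm (y) inside. The +x one (centre x = +47 mm, y = 0) is empty and takes the bush; the -x one holds a ferrule. Origin: centre of its underside, z up; any yaw
- plug: bystander: a black hexagon plug, 30 mm across the flats, 28 mm tall, in the back corner of the stock tray on its +y side (70, 83 mm). Origin: centre of its underside. Leave it alone
- ferrule_stock: bystander: an open steel crimp ferrule, 33 mm in diameter, 40 mm tall, in the back corner of the stock tray on its -y side (70, -83 mm). Origin: centre of its underside. Leave it alone
- ferrule_kit: bystander: a like steel crimp ferrule, 33 mm in diameter, 40 mm tall, standing in the occupied compartment of the kit tray. Origin: centre of its underside. Leave it alone

How it is judged (in metres and radians):
On the way, in this order (a step that is already met when the one before it is completed fails the run):
1. all three couplings stand upright at rest on the mat (x of coupling_red in the frame of mat between -0.085 and 0.085 m and y of coupling_red in the frame of mat between -0.085 and 0.085 m and z of each of coupling_red, coupling_yellow, coupling_green in the frame of mat below 0.009 m and angle between each of coupling_red, coupling_yellow, coupling_green's own z axis and vertical below 0.12 rad and linear speed of each of coupling_red, coupling_yellow, coupling_green below 0.02 m/s and angular speed of each of coupling_red, coupling_yellow, coupling_green below 0.2 rad/s and x of coupling_yellow in the frame of mat between -0.085 and 0.085 m and y of coupling_yellow in the frame of mat between -0.085 and 0.085 m and x of coupling_green in the frame of mat between -0.085 and 0.085 m and y of coupling_green in the frame of mat between -0.085 and 0.085 m), for 0.2 s.
2. with the couplings still on the mat, the bush stands flat at rest in the empty compartment of the kit tray (all of step 1 and x of bush in the frame of kit_tray between 0.015 and 0.08 m and y of bush in the frame of kit_tray between -0.06 and 0.06 m and z of bush in the frame of kit_tray below 0.009 m and angle between bush's own z axis and vertical below 0.12 rad and linear speed of bush below 0.02 m/s and angular speed of bush below 0.2 rad/s), for 0.2 s.
At the end, for the whole second after the job is handed in: The bush stands flat (within 7 degrees) on the floor of the kit tray's empty compartment; each coupling stands upright (within 7 degrees) within 15 mm of where it stood at the start; all released and at rest (x of bush in the frame of kit_tray between 0.015 and 0.08 m and y of bush in the frame of kit_tray between -0.06 and 0.06 m and z of bush in the frame of kit_tray below 0.009 m and angle between each of bush, coupling_red, coupling_yellow, coupling_green's own z axis and vertical below 0.12 rad and linear speed of each of bush, coupling_red, coupling_yellow, coupling_green below 0.02 m/s and angular speed of each of bush, coupling_red, coupling_yellow, coupling_green below 0.2 rad/s and distance of each of coupling_red, coupling_yellow, coupling_green from where it was at the start of the episode below 0.015 m); the robot touches nothing.
It fails at once if a coupling has fallen over (tilted more than 35 degrees) (angle between any of coupling_red, coupling_yellow, coupling_green's own z axis and vertical above 0.6 rad).
It fails at once if the plug or a ferrule was disturbed (moved more than 15 mm or tipped over) (distance of any of plug, ferrule_stock, ferrule_kit from where it was at the start of the episode above 0.015 m or angle between any of plug, ferrule_stock, ferrule_kit's own z axis and vertical above 0.5 rad).
It also fails if it takes over 144 s, if anything falls off the work surface, if the arm or the gripper's body presses on something with over 40 N, if the wrist force passes 120 N, or if a joint passes its speed limit or range.

## Working session

There is one attempt and no reset: what is moved stays moved. The work goes in short steps, Python scripts to look and compute and a tool call to move; the robot and the scene stay as the last step left them, time stands still between calls to the robot, and variables do not carry over. Pictures are saved under pics/ and viewed, and the job is handed in when it is done.

Besides the shell and the picture viewer there is one more tool, called after "Emit:" as name(argument=value, ...) on one line, values as JSON. drive_tool: Moves the arm, as the interface text tells. Its arguments: {"type":"object","properties":{"deltas":{"type":"array"},"force":{"type":"number"}},"required":["deltas"]}

```bash
ls; mkdir -p pics; python3 - <<'E'
from rig import monitor, vision, order, arm
import cv2
s=monitor.observe()
print(s)
for n in ["scene","top","wrist"]:
    f=vision.grab_frame(n); cv2.imwrite(f"pics/{n}0.png",f["frame"])
    print(n,f["fx"],f["fy"],f["cx"],f["cy"],f["rvec"],f["tvec"])
E
```

```text
pics
{'clock': 0.0, 'joint_pos': array([ 1.31101196e+00,  1.26394098e-01, -4.06046554e-02,  1.40540085e+00,
        2.88463354e-05,  1.57082207e+00]), 'joint_vel': array([-0.00080437, -0.0010009 ,  0.00048475, -0.00106121, -0.000563  ,
       -0.0006515 ]), 'joint_torque': array([ 3.56662858e-04, -4.35912609e+01,  3.52924240e+01,  1.72062556e-02,
       -9.93857634e-05,  1.19505046e-05]), 'tool_pos': array([134.74539743, 506.99379817, 230.52261039]), 'orientation': array([-1.18125339e-04,  1.29539967e-01,  9.91573877e-01, -7.93017692e-04]), 'ft_force': array([-0.14506199,  0.05718507,  0.96164151]), 'torque': array([0.05507949, 0.0328856 , 0.01988012]), 'finger_gap': 85.41972953584443}
scene 432.4749045725289 432.4749045725289 251.26431324228136 190.27752948788833 [ 1.10083201  2.52834295 -0.87820585] [ 395.45694835 -296.21031023 1273.73177183]
top 390.7753950260422 390.7753950260422 250.32162890236663 183.8630181870604 [ 2.15660423 -2.19604918  0.09973856] [ -18.88976237  555.50179988 1060.27039718]
wrist 281.7011539367466 281.7011539367466 251.91936655288598 194.95597902563838 [-2.29548424 -1.76476583 -0.25810892] [-523.83174607  -37.57389929  381.17007321]
```

View pics/scene0.png

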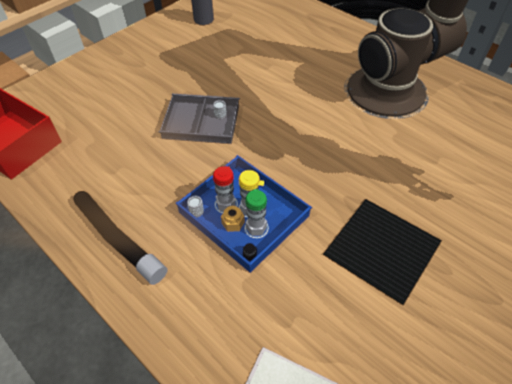

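View pics/top0.png

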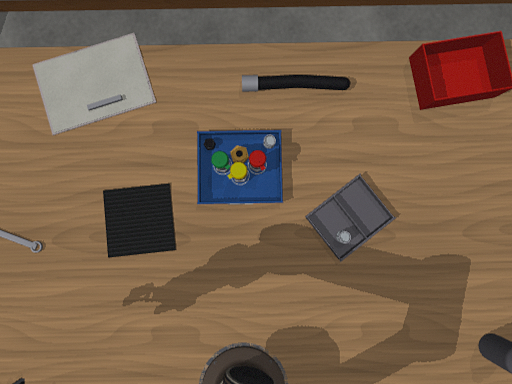

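View pics/wrist0.png

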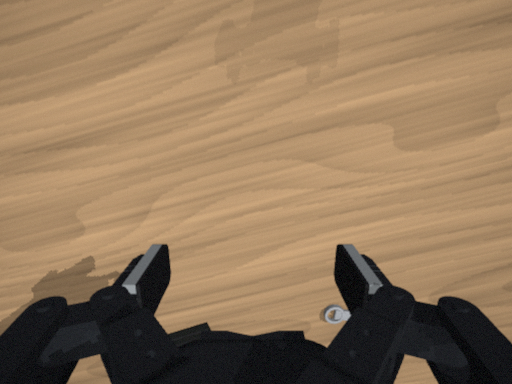

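```bash
cat > h.py <<'E'
from rig import monitor, vision, order, arm
import cv2, numpy as np
def grab(n,save=None):
    f=vision.grab_frame(n)
    if save: cv2.imwrite(f"pics/{save}.png",f["frame"])
    return f
def K(f): return np.array([[f["fx"],0,f["cx"]],[0,f["fy"],f["cy"]],[0,0,1.]])
def unproj(f,uv,z):
    R=cv2.Rodrigues(np.array(f["rvec"],float))[0];t=np.array(f["tvec"],float).ravel()
    o=-R.T@t; out=[]
    for u,v in np.atleast_2d(uv):
        d=R.T@np.linalg.inv(K(f))@[u,v,1]
        out.append((o+d*(z-o[2])/d[2])[:2])
    return np.array(out)
def proj(f,P):
    return cv2.projectPoints(np.atleast_2d(np.array(P,float)),np.array(f["rvec"],float),np.array(f["tvec"],float),K(f),None)[0][:,0]
def crop(im,x0,y0,x1,y1,k,name):
    cv2.imwrite(f"pics/{name}.png",cv2.resize(im[y0:y1,x0:x1],None,fx=k,fy=k,interpolation=cv2.INTER_CUBIC))
E
python3 - <<'E'
from h import *
f=grab("top")
np.save("top.npy",f,allow_pickle=True)
im=f["frame"]
crop(im,190,120,300,215,7,"t_stock");crop(im,95,175,185,265,6,"t_mat");crop(im,300,170,405,265,6,"t_kit")
print(proj(f,[[135,507,230],[0,0,0],[500,0,0],[500,300,0]]))
E
```

```text
[[  5.24423683 373.97600236]
 [243.35958    388.59988141]
 [240.42858283 204.22969613]
 [134.27192819 206.15585278]]
```

View pics/t_stock.png

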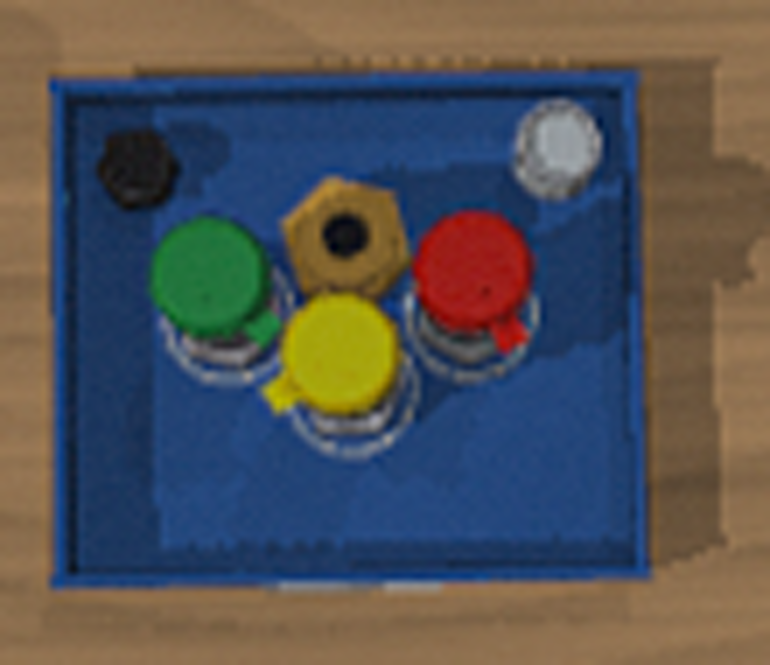

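View pics/t_mat.png

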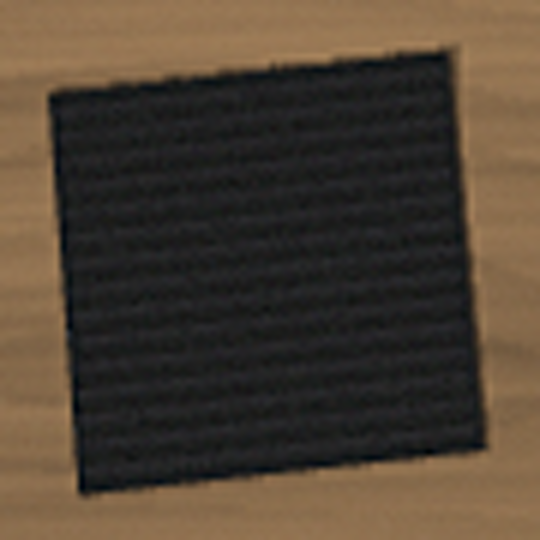

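View pics/t_kit.png

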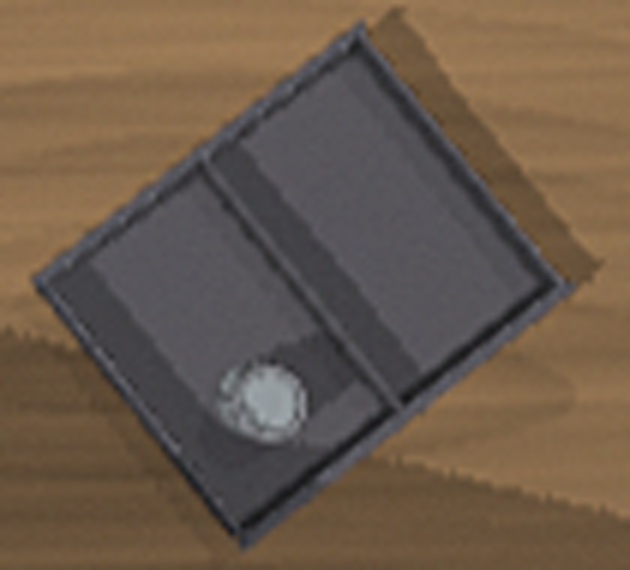

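```bash
python3 - <<'E'
from h import *
f=np.load("top.npy",allow_pickle=True).item()
def w(pts,k,x0,y0,z): 
    p=(np.array(pts,float)+.5)/k-.5+[x0,y0]; return unproj(f,p,z)
def rect(c,name,L):
    ctr=c.mean(0); print(name,c.round(1).tolist(),"ctr",ctr.round(1),"sides",[np.linalg.norm(c[i]-c[i-1]).round(1) for i in range(4)])
    return ctr
s=w([(52,80),(637,73),(649,577),(53,585)],7,190,120,38); sc=rect(s,"stock",0)
# x axis: from front to back
d=(s[0]+s[1]-s[2]-s[3]); yaw=np.arctan2(d[1],d[0]); d2=(s[0]+s[3]-s[1]-s[2]); print("yaw",yaw,np.arctan2(-d2[0],d2[1]))
m=w([(50,93),(455,48),(487,447),(80,493)],6,95,175,4); rect(m,"mat",0); d=m[0]+m[1]-m[2]-m[3]; print(np.arctan2(d[1],d[0]))
k=w([(360,22),(577,285),(240,547),(35,280)],6,300,170,30); kc=rect(k,"kit",0); d=k[0]+k[1]-k[2]-k[3];print("kit yaw",np.arctan2(d[1],d[0]), "comp",kc+47*d/np.linalg.norm(d))
c=w([(210,275),(340,353),(474,270)],7,190,120,117); print("G,Y,R",c.round(1).tolist())
R=np.array([[np.cos(yaw),-np.sin(yaw)],[np.sin(yaw),np.cos(yaw)]])
for n,p in dict(circF=(-21,0),circL=(9,49),circR=(9,-49),bush=(35,0),plug=(70,83),fer=(70,-83)).items(): print(n,(sc+R@p).round(1))
print("bush px", w([(346,238)],7,190,120,43), "circles",w([(228,315),(353,390),(472,312)],7,190,120,3), "fer kit",w([(262,400)],6,300,170,43))
E
```

```text
stock [[703.9, 116.4], [702.6, -115.7], [502.6, -115.3], [503.7, 117.2]] ctr [603.2   0.7] sides [np.float64(200.3), np.float64(232.1), np.float64(200.0), np.float64(232.6)]
yaw -0.0028467649929714693 -0.0052330908662109555
mat [[546.8, 387.8], [564.7, 197.1], [378.1, 182.2], [360.5, 370.9]] ctr [462.5 284.5] sides [np.float64(187.1), np.float64(191.5), np.float64(187.1), np.float64(189.6)]
0.08480994133978302
kit [[578.7, -332.3], [455.9, -426.3], [340.5, -267.6], [462.7, -178.5]] ctr [ 459.4 -301.2] sides [np.float64(192.6), np.float64(154.7), np.float64(196.2), np.float64(151.2)]
kit yaw -0.933538312078712 comp [ 487.40572743 -338.93254785]
G,Y,R [[612.3, 48.7], [582.8, 1.7], [612.5, -47.7]]
circF [582.2   0.7]
circL [612.3  49.6]
circR [612.1 -48.4]
bush [6.382e+02 6.000e-01]
plug [673.4  83.5]
fer [673.  -82.5]
bush px [[637.6242772    0.70210041]] circles [[ 6.13603989e+02  5.01642282e+01]
 [ 5.82015511e+02 -1.60111696e-01]
 [ 6.13046506e+02 -4.90443675e+01]] fer kit [[ 406.98055698 -277.08288248]]
```

Emit:
drive_tool(deltas=[{"tx": 36,"ty": -41,"rz": -9,"jaw": 85},{"tx": 72,"ty": -82,"rz": -18,"jaw": 85},{"tx": 108,"ty": -123,"rz": -27,"jaw": 85},{"tx": 144,"ty": -164,"rz": -36,"jaw": 85},{"tx": 180,"ty": -205,"rz": -45,"jaw": 85}], force=50)

```text
invalid input
```

Emit:
drive_tool(deltas=[{"tx": 36,"ty": -41,"tz": 0,"rx": 0,"ry": 0,"rz": -9,"jaw": 85},{"tx": 72,"ty": -82,"tz": 0,"rx": 0,"ry": 0,"rz": -18,"jaw": 85},{"tx": 108,"ty": -123,"tz": 0,"rx": 0,"ry": 0,"rz": -27,"jaw": 85},{"tx": 144,"ty": -164,"tz": 0,"rx": 0,"ry": 0,"rz": -36,"jaw": 85},{"tx": 180,"ty": -205,"tz": 0,"rx": 0,"ry": 0,"rz": -45,"jaw": 85}], force=50)

```text
clock: 0.82
tool_pos: [315.6, 300.7, 230.8]
orientation: [-0.0, 0.501, 0.865, -0.0]
ft_force: [1.3, 0.5, -0.6]
finger_gap: 85.3
```

Emit:
drive_tool(deltas=[{"tx": 38,"ty": -43,"tz": 0,"rx": 0,"ry": 0,"rz": -6,"jaw": 85},{"tx": 76,"ty": -86,"tz": 0,"rx": 0,"ry": 0,"rz": -12,"jaw": 85},{"tx": 114,"ty": -129,"tz": 0,"rx": 0,"ry": 0,"rz": -18,"jaw": 85},{"tx": 152,"ty": -172,"tz": 0,"rx": 0,"ry": 0,"rz": -24,"jaw": 85},{"tx": 190,"ty": -215,"tz": 0,"rx": 0,"ry": 0,"rz": -30,"jaw": 85}])

```text
clock: 1.45
tool_pos: [506.6, 84.0, 230.8]
orientation: [-0.0, 0.709, 0.705, -0.0]
ft_force: [0.6, 0.9, -0.3]
finger_gap: 84.9
```

Emit:
drive_tool(deltas=[{"tx": 38,"ty": -42,"tz": -15,"rx": 0,"ry": 0,"rz": 0,"jaw": 85},{"tx": 72,"ty": -80,"tz": -30,"rx": 0,"ry": 0,"rz": 0,"jaw": 85},{"tx": 77,"ty": -84.5,"tz": -40,"rx": 0,"ry": 0,"rz": 0,"jaw": 85},{"tx": 77,"ty": -84.5,"tz": -40,"rx": 0,"ry": 0,"rz": 0,"jaw": 85}])

```text
clock: 1.95
tool_pos: [582.9, -0.6, 189.4]
orientation: [-0.001, 0.71, 0.705, -0.001]
ft_force: [-0.2, 0.4, 0.0]
finger_gap: 85.0
```

```bash
python3 - <<'E'
from h import *
s=monitor.observe(); print(s["clock"],s["tool_pos"],s["orientation"],s["joint_pos"])
f=grab("wrist","w1"); np.save("w1.npy",f,allow_pickle=True)
print(proj(f,[[583,1.2,119],[612.4,49,119],[612.3,-48,119],[638,.7,43]]))
E
```

```text
1.95 [582.85352172  -0.59292333 189.44672991] [-0.00141124  0.70969517  0.70450675 -0.00100575] [-1.31209195e-03  2.41023127e-01  8.62147557e-03  1.34181146e+00
  5.81503844e-04  1.57682081e+00]
[[252.809753   203.54341773]
 [291.47109275 143.0759237 ]
 [287.58863458 258.04014105]
 [304.91342882 180.64971016]]
```

View pics/w1.png

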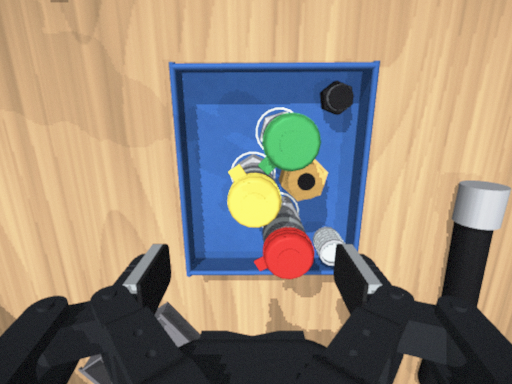

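Emit:
drive_tool(deltas=[{"tx": 0,"ty": 2,"tz": -40,"rx": 0,"ry": 0,"rz": 0,"jaw": 85},{"tx": 0,"ty": 2,"tz": -80,"rx": 0,"ry": 0,"rz": 0,"jaw": 85},{"tx": 0,"ty": 2,"tz": -115,"rx": 0,"ry": 0,"rz": 0,"jaw": 85},{"tx": 0,"ty": 2,"tz": -128,"rx": 0,"ry": 0,"rz": 0,"jaw": 85},{"tx": 0,"ty": 2,"tz": -128,"rx": 0,"ry": 0,"rz": 0,"jaw": 85}])

```text
clock: 2.62
tool_pos: [582.4, 2.9, 63.0]
orientation: [-0.001, 0.709, 0.705, -0.001]
ft_force: [-0.5, 0.1, 0.5]
finger_gap: 85.1
```

Emit:
drive_tool(deltas=[{"tx": 0,"ty": 0,"tz": 0,"rx": 0,"ry": 0,"rz": 0,"jaw": 50},{"tx": 0,"ty": 0,"tz": 0,"rx": 0,"ry": 0,"rz": 0,"jaw": 44},{"tx": 0,"ty": 0,"tz": 0,"rx": 0,"ry": 0,"rz": 0,"jaw": 35},{"tx": 0,"ty": 0,"tz": 0,"rx": 0,"ry": 0,"rz": 0,"jaw": 35},{"tx": 0,"ty": 0,"tz": 0,"rx": 0,"ry": 0,"rz": 0,"jaw": 35}], force=45)

```text
clock: 3.25
tool_pos: [583.6, 2.8, 64.5]
orientation: [-0.0, 0.709, 0.705, 0.001]
ft_force: [0.9, -0.2, 5.0]
finger_gap: 41.7
```

Emit:
drive_tool(deltas=[{"tx": 0,"ty": 0,"tz": 10,"rx": 0,"ry": 0,"rz": 0,"jaw": 35},{"tx": 0,"ty": 0,"tz": 40,"rx": 0,"ry": 0,"rz": 0,"jaw": 35},{"tx": 0,"ty": 0,"tz": 80,"rx": 0,"ry": 0,"rz": 0,"jaw": 35},{"tx": 0,"ty": 0,"tz": 120,"rx": 0,"ry": 0,"rz": 0,"jaw": 35},{"tx": 0,"ty": 0,"tz": 145,"rx": 0,"ry": 0,"rz": 0,"jaw": 35}])

```text
clock: 3.88
tool_pos: [583.6, 2.7, 211.7]
orientation: [0.0, 0.709, 0.705, 0.001]
ft_force: [0.6, 0.9, -3.7]
finger_gap: 41.8
```

```bash
python3 - <<'E'
from h import *
s=monitor.observe(); print(s["clock"],s["tool_pos"],s["ft_force"],s["finger_gap"])
f=grab("scene"); crop(f["frame"],150,90,350,240,4,"s2")
E
```

```text
3.875 [583.63570698   2.72488725 211.6501933 ] [ 0.64787376  0.94599789 -3.73599276] 41.84571047200211
```

View pics/s2.png

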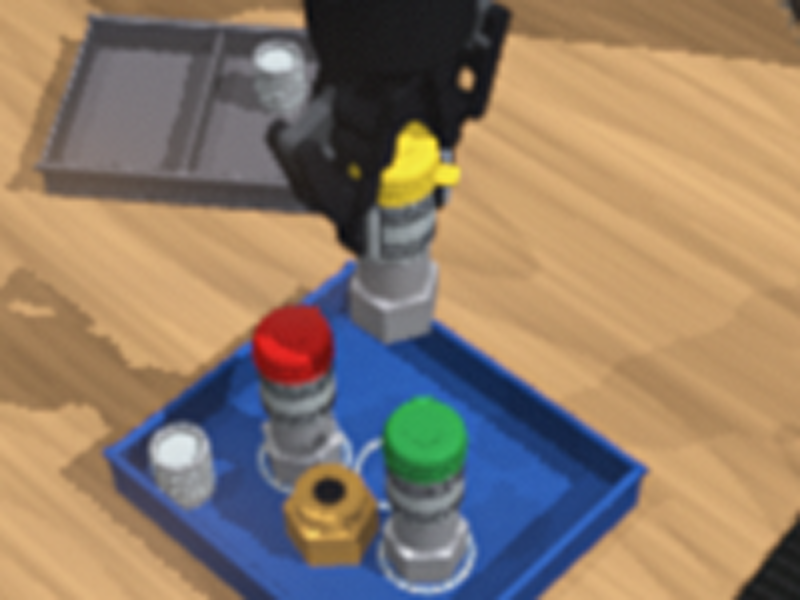

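Emit:
drive_tool(deltas=[{"tx": -10,"ty": 30,"tz": 0,"rx": 0,"ry": 0,"rz": 0,"jaw": 35},{"tx": -25,"ty": 70,"tz": 0,"rx": 0,"ry": 0,"rz": 0,"jaw": 35},{"tx": -42,"ty": 115,"tz": 0,"rx": 0,"ry": 0,"rz": 0,"jaw": 35},{"tx": -58,"ty": 160,"tz": 0,"rx": 0,"ry": 0,"rz": 0,"jaw": 35},{"tx": -75,"ty": 205,"tz": 0,"rx": 0,"ry": 0,"rz": 0,"jaw": 35}])

```text
clock: 4.55
tool_pos: [508.4, 208.8, 213.7]
orientation: [0.001, 0.709, 0.705, 0.002]
ft_force: [-0.0, 0.9, -3.8]
finger_gap: 41.5
```

Emit:
drive_tool(deltas=[{"tx": -15,"ty": 45,"tz": 0,"rx": 0,"ry": 0,"rz": 0,"jaw": 35},{"tx": -30,"ty": 90,"tz": -20,"rx": 0,"ry": 0,"rz": 0,"jaw": 35},{"tx": -42,"ty": 125,"tz": -45,"rx": 0,"ry": 0,"rz": 0,"jaw": 35},{"tx": -47,"ty": 137,"tz": -75,"rx": 0,"ry": 0,"rz": 0,"jaw": 35},{"tx": -47,"ty": 137,"tz": -105,"rx": 0,"ry": 0,"rz": 0,"jaw": 35}])

```text
clock: 5.18
tool_pos: [460.2, 346.5, 106.6]
orientation: [0.001, 0.708, 0.706, 0.001]
ft_force: [0.4, 0.7, -3.8]
finger_gap: 41.3
```

Emit:
drive_tool(deltas=[{"tx": 1,"ty": -1,"tz": -20,"rx": 0,"ry": 0,"rz": 0,"jaw": 35},{"tx": 1,"ty": -1,"tz": -33,"rx": 0,"ry": 0,"rz": 0,"jaw": 35},{"tx": 1,"ty": -1,"tz": -38,"rx": 0,"ry": 0,"rz": 0,"jaw": 35},{"tx": 1,"ty": -1,"tz": -40,"rx": 0,"ry": 0,"rz": 0,"jaw": 35},{"tx": 1,"ty": -1,"tz": -41,"rx": 0,"ry": 0,"rz": 0,"jaw": 35}])

```text
clock: 5.8
tool_pos: [461.7, 345.8, 66.4]
orientation: [0.001, 0.708, 0.706, 0.001]
ft_force: [0.9, -0.1, -3.7]
finger_gap: 41.5
```

Not touching yet; lower gently.

Emit:
drive_tool(deltas=[{"tx": 0,"ty": 0,"tz": -1,"rx": 0,"ry": 0,"rz": 0,"jaw": 35},{"tx": 0,"ty": 0,"tz": -2,"rx": 0,"ry": 0,"rz": 0,"jaw": 35},{"tx": 0,"ty": 0,"tz": -2,"rx": 0,"ry": 0,"rz": 0,"jaw": 35}])

```text
clock: 6.18
tool_pos: [462.3, 346.6, 65.7]
orientation: [0.001, 0.708, 0.706, 0.003]
ft_force: [-0.6, 1.6, 4.3]
finger_gap: 41.8
```

Touched down (force +4 N). Release and rise.

Emit:
drive_tool(deltas=[{"tx": 0,"ty": 0,"tz": 0,"rx": 0,"ry": 0,"rz": 0,"jaw": 50},{"tx": 0,"ty": 0,"tz": 0,"rx": 0,"ry": 0,"rz": 0,"jaw": 85},{"tx": 0,"ty": 0,"tz": 0,"rx": 0,"ry": 0,"rz": 0,"jaw": 85},{"tx": 0,"ty": 0,"tz": 20,"rx": 0,"ry": 0,"rz": 0,"jaw": 85},{"tx": 0,"ty": 0,"tz": 60,"rx": 0,"ry": 0,"rz": 0,"jaw": 85}])

```text
clock: 6.8
tool_pos: [461.2, 345.7, 124.4]
orientation: [0.001, 0.708, 0.706, 0.001]
ft_force: [-0.5, 0.3, 0.2]
finger_gap: 85.0
```

Emit:
drive_tool(deltas=[{"tx": 0,"ty": 0,"tz": 30,"rx": 0,"ry": 0,"rz": 0,"jaw": 85},{"tx": 15,"ty": -30,"tz": 60,"rx": 0,"ry": 0,"rz": 0,"jaw": 85},{"tx": 40,"ty": -80,"tz": 75,"rx": 0,"ry": 0,"rz": 0,"jaw": 85},{"tx": 65,"ty": -130,"tz": 75,"rx": 0,"ry": 0,"rz": 0,"jaw": 85},{"tx": 90,"ty": -180,"tz": 75,"rx": 0,"ry": 0,"rz": 0,"jaw": 85}])

```text
clock: 7.42
tool_pos: [551.9, 164.1, 199.7]
orientation: [0.001, 0.708, 0.706, 0.001]
ft_force: [0.6, 0.7, -0.5]
finger_gap: 85.0
```

```bash
python3 - <<'E'
from h import *
f=grab("top"); crop(f["frame"],80,110,300,265,3.5,"t3")
E
```

```text
(no output)
```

View pics/t3.png

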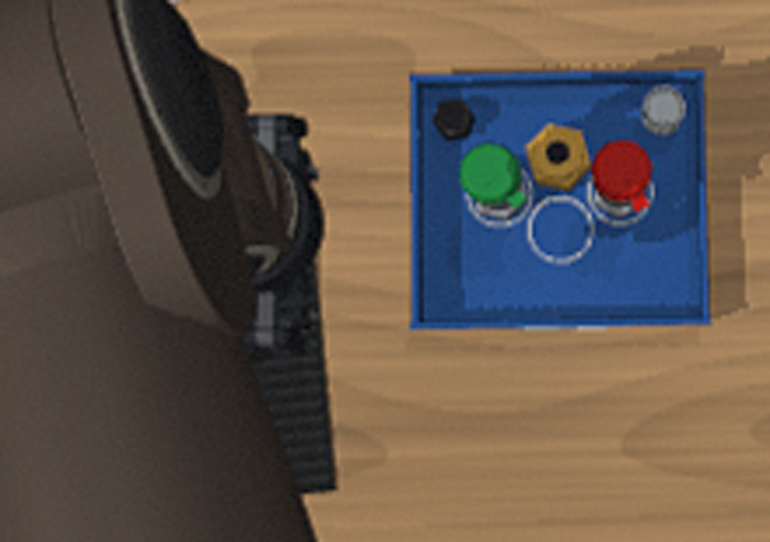

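Emit:
drive_tool(deltas=[{"tx": 20,"ty": -40,"tz": 0,"rx": 0,"ry": 0,"rz": 0,"jaw": 85},{"tx": 45,"ty": -85,"tz": 0,"rx": 0,"ry": 0,"rz": 0,"jaw": 85},{"tx": 60,"ty": -113.5,"tz": -15,"rx": 0,"ry": 0,"rz": 0,"jaw": 85},{"tx": 60.5,"ty": -114.5,"tz": -45,"rx": 0,"ry": 0,"rz": 0,"jaw": 85},{"tx": 60.5,"ty": -114.5,"tz": -60,"rx": 0,"ry": 0,"rz": 0,"jaw": 85}])

```text
clock: 8.1
tool_pos: [614.0, 43.5, 137.3]
orientation: [0.002, 0.71, 0.704, -0.001]
ft_force: [0.1, 0.0, 0.6]
finger_gap: 85.1
```

Emit:
drive_tool(deltas=[{"tx": 0,"ty": 0,"tz": -35,"rx": 0,"ry": 0,"rz": 0,"jaw": 85},{"tx": 0,"ty": 0,"tz": -65,"rx": 0,"ry": 0,"rz": 0,"jaw": 85},{"tx": 0,"ty": 0,"tz": -75,"rx": 0,"ry": 0,"rz": 0,"jaw": 85},{"tx": 0,"ty": 0,"tz": -75,"rx": 0,"ry": 0,"rz": 0,"jaw": 85}])

```text
clock: 8.6
tool_pos: [613.8, 43.9, 62.3]
orientation: [0.002, 0.71, 0.704, -0.001]
ft_force: [-0.2, 0.1, 0.3]
finger_gap: 84.9
```

Emit:
drive_tool(deltas=[{"tx": -1.5,"ty": 5.5,"tz": 1,"rx": 0,"ry": 0,"rz": 0,"jaw": 85},{"tx": -1.5,"ty": 5.5,"tz": 1,"rx": 0,"ry": 0,"rz": 0,"jaw": 85},{"tx": -1.5,"ty": 5.5,"tz": 1,"rx": 0,"ry": 0,"rz": 0,"jaw": 85}])

```text
clock: 8.98
tool_pos: [612.7, 49.6, 64.2]
orientation: [0.002, 0.71, 0.704, -0.001]
ft_force: [0.1, -0.4, -0.6]
finger_gap: 84.6
```

Emit:
drive_tool(deltas=[{"tx": 0,"ty": 0,"tz": 0,"rx": 0,"ry": 0,"rz": 0,"jaw": 50},{"tx": 0,"ty": 0,"tz": 0,"rx": 0,"ry": 0,"rz": 0,"jaw": 44},{"tx": 0,"ty": 0,"tz": 0,"rx": 0,"ry": 0,"rz": 0,"jaw": 35},{"tx": 0,"ty": 0,"tz": 0,"rx": 0,"ry": 0,"rz": 0,"jaw": 35},{"tx": 0,"ty": 0,"tz": 0,"rx": 0,"ry": 0,"rz": 0,"jaw": 35}])

```text
clock: 9.6
tool_pos: [613.1, 49.5, 64.5]
orientation: [0.003, 0.71, 0.704, -0.001]
ft_force: [0.6, 0.8, 2.1]
finger_gap: 41.7
```

Emit:
drive_tool(deltas=[{"tx": 0,"ty": 0,"tz": 10,"rx": 0,"ry": 0,"rz": 0,"jaw": 35},{"tx": 0,"ty": 0,"tz": 40,"rx": 0,"ry": 0,"rz": 0,"jaw": 35},{"tx": 0,"ty": 0,"tz": 80,"rx": 0,"ry": 0,"rz": 0,"jaw": 35},{"tx": 0,"ty": 0,"tz": 120,"rx": 0,"ry": 0,"rz": 0,"jaw": 35},{"tx": 0,"ty": 0,"tz": 145,"rx": 0,"ry": 0,"rz": 0,"jaw": 35}])

```text
clock: 10.22
tool_pos: [613.0, 49.6, 211.6]
orientation: [0.003, 0.71, 0.704, -0.0]
ft_force: [-0.6, 0.2, -3.0]
finger_gap: 42.0
```

Emit:
drive_tool(deltas=[{"tx": -20,"ty": 30,"tz": 0,"rx": 0,"ry": 0,"rz": 0,"jaw": 35},{"tx": -50,"ty": 75,"tz": 0,"rx": 0,"ry": 0,"rz": 0,"jaw": 35},{"tx": -80,"ty": 122,"tz": 0,"rx": 0,"ry": 0,"rz": 0,"jaw": 35},{"tx": -110,"ty": 170,"tz": 0,"rx": 0,"ry": 0,"rz": 0,"jaw": 35},{"tx": -135,"ty": 208,"tz": 0,"rx": 0,"ry": 0,"rz": 0,"jaw": 35}])

```text
clock: 10.85
tool_pos: [476.2, 258.9, 211.5]
orientation: [0.003, 0.71, 0.704, -0.001]
ft_force: [0.3, 0.4, -3.6]
finger_gap: 41.7
```

Emit:
drive_tool(deltas=[{"tx": -10,"ty": 18,"tz": -5,"rx": 0,"ry": 0,"rz": 0,"jaw": 35},{"tx": -16,"ty": 26,"tz": -25,"rx": 0,"ry": 0,"rz": 0,"jaw": 35},{"tx": -16,"ty": 26,"tz": -60,"rx": 0,"ry": 0,"rz": 0,"jaw": 35},{"tx": -16,"ty": 26,"tz": -95,"rx": 0,"ry": 0,"rz": 0,"jaw": 35},{"tx": -16,"ty": 26,"tz": -115,"rx": 0,"ry": 0,"rz": 0,"jaw": 35}])

```text
clock: 11.48
tool_pos: [458.8, 284.2, 94.4]
orientation: [0.002, 0.71, 0.704, -0.003]
ft_force: [0.6, -0.5, -3.1]
finger_gap: 41.6
```

Emit:
drive_tool(deltas=[{"tx": 2,"ty": 1,"tz": -15,"rx": 0,"ry": 0,"rz": 0,"jaw": 35},{"tx": 2,"ty": 1,"tz": -24,"rx": 0,"ry": 0,"rz": 0,"jaw": 35},{"tx": 2,"ty": 1,"tz": -27.5,"rx": 0,"ry": 0,"rz": 0,"jaw": 35},{"tx": 2,"ty": 1,"tz": -29,"rx": 0,"ry": 0,"rz": 0,"jaw": 35},{"tx": 2,"ty": 1,"tz": -30,"rx": 0,"ry": 0,"rz": 0,"jaw": 35}])

```text
clock: 12.1
tool_pos: [461.2, 285.4, 65.5]
orientation: [0.002, 0.71, 0.704, -0.002]
ft_force: [-2.0, -1.8, 6.8]
finger_gap: 41.7
```

Emit:
drive_tool(deltas=[{"tx": 0,"ty": 0,"tz": 0,"rx": 0,"ry": 0,"rz": 0,"jaw": 50},{"tx": 0,"ty": 0,"tz": 0,"rx": 0,"ry": 0,"rz": 0,"jaw": 85},{"tx": 0,"ty": 0,"tz": 0,"rx": 0,"ry": 0,"rz": 0,"jaw": 85},{"tx": 0,"ty": 0,"tz": 20,"rx": 0,"ry": 0,"rz": 0,"jaw": 85},{"tx": 0,"ty": 0,"tz": 60,"rx": 0,"ry": 0,"rz": 0,"jaw": 85}])

```text
clock: 12.72
tool_pos: [460.2, 284.8, 124.6]
orientation: [0.002, 0.71, 0.704, -0.004]
ft_force: [-0.4, 0.3, 0.1]
finger_gap: 84.7
```

Emit:
drive_tool(deltas=[{"tx": 0,"ty": 0,"tz": 30,"rx": 0,"ry": 0,"rz": 0,"jaw": 85},{"tx": 15,"ty": -35,"tz": 60,"rx": 0,"ry": 0,"rz": 0,"jaw": 85},{"tx": 37,"ty": -80,"tz": 75,"rx": 0,"ry": 0,"rz": -3,"jaw": 85},{"tx": 59,"ty": -128,"tz": 75,"rx": 0,"ry": 0,"rz": -6,"jaw": 85},{"tx": 81,"ty": -176,"tz": 75,"rx": 0,"ry": 0,"rz": -9,"jaw": 85}])

```text
clock: 13.35
tool_pos: [541.9, 107.4, 200.1]
orientation: [0.002, 0.763, 0.646, -0.003]
ft_force: [1.0, 0.7, -0.8]
finger_gap: 85.1
```

Emit:
drive_tool(deltas=[{"tx": 20,"ty": -45,"tz": 0,"rx": 0,"ry": 0,"rz": -3,"jaw": 85},{"tx": 40,"ty": -90,"tz": 0,"rx": 0,"ry": 0,"rz": -6,"jaw": 85},{"tx": 58,"ty": -130,"tz": 0,"rx": 0,"ry": 0,"rz": -9,"jaw": 85},{"tx": 70,"ty": -157,"tz": 0,"rx": 0,"ry": 0,"rz": -10,"jaw": 85},{"tx": 70,"ty": -157,"tz": -10,"rx": 0,"ry": 0,"rz": -10,"jaw": 85}])

```text
clock: 13.98
tool_pos: [612.9, -51.5, 190.0]
orientation: [0.002, 0.818, 0.576, -0.003]
ft_force: [1.0, 0.3, 0.1]
finger_gap: 85.1
```

Emit:
drive_tool(deltas=[{"tx": -0.5,"ty": 3,"tz": -40,"rx": 0,"ry": 0,"rz": 0,"jaw": 85},{"tx": -0.5,"ty": 3,"tz": -80,"rx": 0,"ry": 0,"rz": 0,"jaw": 85},{"tx": -0.5,"ty": 3,"tz": -110,"rx": 0,"ry": 0,"rz": 0,"jaw": 85},{"tx": -0.5,"ty": 3,"tz": -126,"rx": 0,"ry": 0,"rz": 0,"jaw": 85},{"tx": -0.5,"ty": 3,"tz": -126,"rx": 0,"ry": 0,"rz": 0,"jaw": 85}])

```text
clock: 14.6
tool_pos: [611.5, -47.8, 63.0]
orientation: [0.001, 0.817, 0.576, -0.004]
ft_force: [-0.6, -0.1, 0.5]
finger_gap: 84.8
```

Emit:
drive_tool(deltas=[{"tx": 0,"ty": 0,"tz": 0,"rx": 0,"ry": 0,"rz": 0,"jaw": 50},{"tx": 0,"ty": 0,"tz": 0,"rx": 0,"ry": 0,"rz": 0,"jaw": 44},{"tx": 0,"ty": 0,"tz": 0,"rx": 0,"ry": 0,"rz": 0,"jaw": 35},{"tx": 0,"ty": 0,"tz": 0,"rx": 0,"ry": 0,"rz": 0,"jaw": 35},{"tx": 0,"ty": 0,"tz": 0,"rx": 0,"ry": 0,"rz": 0,"jaw": 35}])

```text
clock: 15.22
tool_pos: [612.8, -48.0, 64.5]
orientation: [0.002, 0.817, 0.576, -0.003]
ft_force: [1.9, -0.8, 6.3]
finger_gap: 41.5
```

Emit:
drive_tool(deltas=[{"tx": 0,"ty": 0,"tz": 10,"rx": 0,"ry": 0,"rz": 0,"jaw": 35},{"tx": 0,"ty": 0,"tz": 40,"rx": 0,"ry": 0,"rz": 0,"jaw": 35},{"tx": 0,"ty": 0,"tz": 80,"rx": 0,"ry": 0,"rz": 0,"jaw": 35},{"tx": 0,"ty": 0,"tz": 120,"rx": 0,"ry": 0,"rz": 0,"jaw": 35},{"tx": 0,"ty": 0,"tz": 145,"rx": 0,"ry": 0,"rz": 0,"jaw": 35}])

```text
clock: 15.85
tool_pos: [612.5, -48.0, 211.4]
orientation: [0.002, 0.817, 0.576, -0.002]
ft_force: [0.5, 0.2, -3.9]
finger_gap: 42.1
```

Emit:
drive_tool(deltas=[{"tx": -18,"ty": 32,"tz": 0,"rx": 0,"ry": 0,"rz": 0,"jaw": 35},{"tx": -42,"ty": 75,"tz": 0,"rx": 0,"ry": 0,"rz": 0,"jaw": 35},{"tx": -68,"ty": 122,"tz": 0,"rx": 0,"ry": 0,"rz": 0,"jaw": 35},{"tx": -94,"ty": 170,"tz": 0,"rx": 0,"ry": 0,"rz": 0,"jaw": 35},{"tx": -120,"ty": 215,"tz": 0,"rx": 0,"ry": 0,"rz": 0,"jaw": 35}])

```text
clock: 16.48
tool_pos: [490.7, 168.2, 211.1]
orientation: [0.002, 0.817, 0.576, -0.003]
ft_force: [0.8, 0.2, -3.0]
finger_gap: 41.7
```

Emit:
drive_tool(deltas=[{"tx": -20,"ty": 35,"tz": -5,"rx": 0,"ry": 0,"rz": 0,"jaw": 35},{"tx": -30,"ty": 54,"tz": -25,"rx": 0,"ry": 0,"rz": 0,"jaw": 35},{"tx": -30,"ty": 54,"tz": -60,"rx": 0,"ry": 0,"rz": 0,"jaw": 35},{"tx": -30,"ty": 54,"tz": -95,"rx": 0,"ry": 0,"rz": 0,"jaw": 35},{"tx": -30,"ty": 54,"tz": -115,"rx": 0,"ry": 0,"rz": 0,"jaw": 35}])

```text
clock: 17.1
tool_pos: [458.9, 221.5, 93.9]
orientation: [0.002, 0.817, 0.576, -0.005]
ft_force: [-0.4, 1.4, -2.6]
finger_gap: 42.0
```

Emit:
drive_tool(deltas=[{"tx": 2,"ty": 0,"tz": -15,"rx": 0,"ry": 0,"rz": 0,"jaw": 35},{"tx": 2,"ty": 0,"tz": -24,"rx": 0,"ry": 0,"rz": 0,"jaw": 35},{"tx": 2,"ty": 0,"tz": -27.5,"rx": 0,"ry": 0,"rz": 0,"jaw": 35},{"tx": 2,"ty": 0,"tz": -29,"rx": 0,"ry": 0,"rz": 0,"jaw": 35},{"tx": 2,"ty": 0,"tz": -29.5,"rx": 0,"ry": 0,"rz": 0,"jaw": 35}])

```text
clock: 17.73
tool_pos: [461.4, 221.7, 65.4]
orientation: [0.002, 0.817, 0.576, -0.005]
ft_force: [-0.6, -1.3, 2.7]
finger_gap: 41.5
```

Emit:
drive_tool(deltas=[{"tx": 0,"ty": 0,"tz": 0,"rx": 0,"ry": 0,"rz": 0,"jaw": 50},{"tx": 0,"ty": 0,"tz": 0,"rx": 0,"ry": 0,"rz": 0,"jaw": 85},{"tx": 0,"ty": 0,"tz": 0,"rx": 0,"ry": 0,"rz": 0,"jaw": 85},{"tx": 0,"ty": 0,"tz": 20,"rx": 0,"ry": 0,"rz": 0,"jaw": 85},{"tx": 0,"ty": 0,"tz": 60,"rx": 0,"ry": 0,"rz": 0,"jaw": 85}])

```text
clock: 18.35
tool_pos: [460.2, 221.2, 124.6]
orientation: [0.001, 0.817, 0.576, -0.006]
ft_force: [0.7, 0.6, 0.2]
finger_gap: 85.1
```

Emit:
drive_tool(deltas=[{"tx": 0,"ty": 0,"tz": 30,"rx": 0,"ry": 0,"rz": 0,"jaw": 85},{"tx": 15,"ty": -30,"tz": 60,"rx": 0,"ry": 0,"rz": 8,"jaw": 85},{"tx": 40,"ty": -70,"tz": 75,"rx": 0,"ry": 0,"rz": 18,"jaw": 85},{"tx": 70,"ty": -110,"tz": 75,"rx": 0,"ry": 0,"rz": 28,"jaw": 85},{"tx": 100,"ty": -150,"tz": 75,"rx": 0,"ry": 0,"rz": 38,"jaw": 85}])

```text
clock: 18.98
tool_pos: [561.3, 70.0, 200.1]
orientation: [0.004, 0.583, 0.813, -0.005]
ft_force: [0.3, -0.0, 0.2]
finger_gap: 84.9
```

Emit:
drive_tool(deltas=[{"tx": 15,"ty": -15,"tz": 0,"rx": 0,"ry": 0,"rz": 10,"jaw": 85},{"tx": 30,"ty": -30,"tz": 0,"rx": 0,"ry": 0,"rz": 20,"jaw": 85},{"tx": 45,"ty": -45,"tz": 0,"rx": 0,"ry": 0,"rz": 30,"jaw": 85},{"tx": 60,"ty": -60,"tz": 0,"rx": 0,"ry": 0,"rz": 40,"jaw": 85},{"tx": 75,"ty": -70,"tz": 0,"rx": 0,"ry": 0,"rz": 50,"jaw": 85}])

```text
clock: 19.6
tool_pos: [636.8, -0.8, 200.0]
orientation: [0.006, 0.182, 0.983, -0.003]
ft_force: [0.0, 0.4, -0.4]
finger_gap: 85.1
```

Emit:
drive_tool(deltas=[{"tx": 0,"ty": 0,"tz": 0,"rx": 0,"ry": 0,"rz": 10,"jaw": 85},{"tx": 0,"ty": 0,"tz": 0,"rx": 0,"ry": 0,"rz": 20,"jaw": 85},{"tx": 0,"ty": 0,"tz": 0,"rx": 0,"ry": 0,"rz": 20,"jaw": 85},{"tx": 0,"ty": 0,"tz": 0,"rx": 0,"ry": 0,"rz": 20,"jaw": 85}])

```text
clock: 20.1
tool_pos: [636.7, -0.7, 200.0]
orientation: [0.006, 0.01, 1.0, -0.002]
ft_force: [0.4, 1.0, -0.1]
finger_gap: 84.9
```

```bash
python3 - <<'E'
from h import *
s=monitor.observe(); print(s["tool_pos"],s["orientation"],s["joint_pos"])
f=grab("top"); crop(f["frame"],80,110,300,265,3.5,"t4")
f=grab("wrist","w4"); np.save("w4.npy",f,allow_pickle=True)
f=grab("scene","s4"); 
E
```

```text
[636.7485608   -0.7109947  199.96685788] [ 0.00605546  0.0099515   0.99993018 -0.00198462] [ 7.85634345e-04  3.31902092e-01  1.52149520e-01  1.37897600e+00
 -4.09898259e-03  2.06646430e-02]
```

View pics/t4.png

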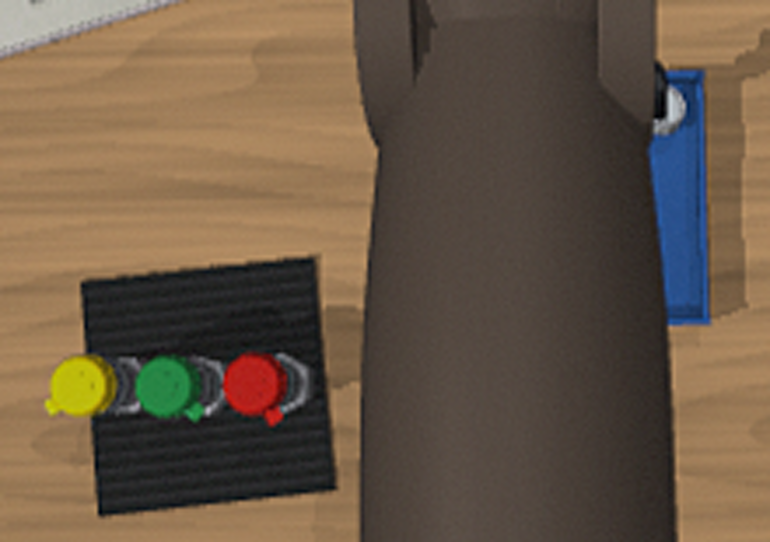

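View pics/w4.png

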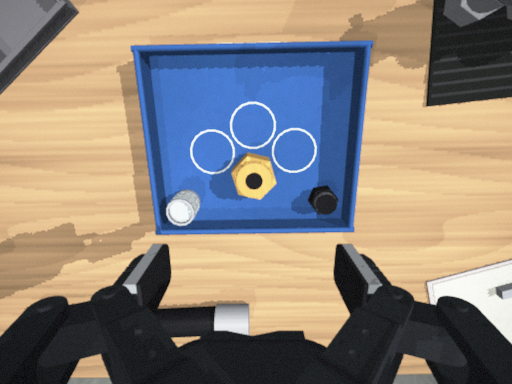

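View pics/s4.png

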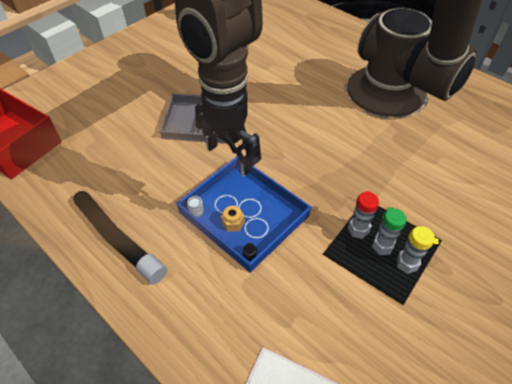

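```bash
python3 - <<'E'
from h import *
f=np.load("w4.npy",allow_pickle=True).item()
crop(f["frame"],205,135,305,215,7,"w4c")
E
```

```text
(no output)
```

View pics/w4c.png

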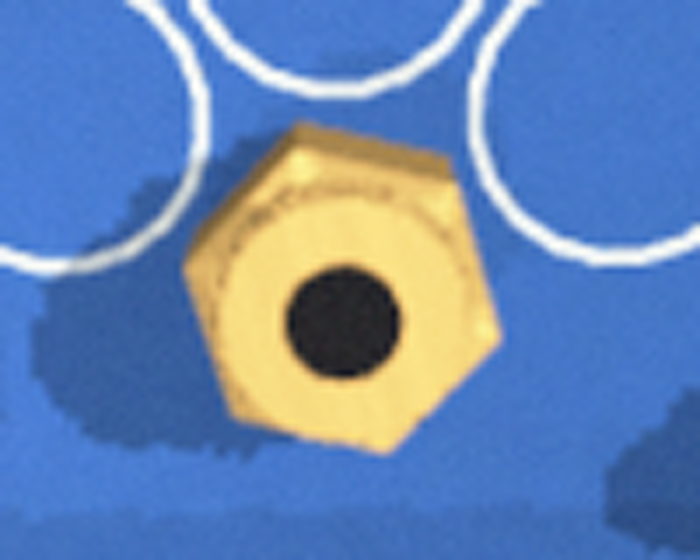

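```bash
python3 - <<'E'
from h import *
f=np.load("w4.npy",allow_pickle=True).item()
p=(np.array([(303,152),(455,182),(500,337),(388,453),(233,415),(186,262)],float)+.5)/7-.5+[205,135]
w=unproj(f,p,31);c=w.mean(0);print(c);d=w-c
a=np.degrees(np.arctan2(d[:,1],d[:,0]));print(a,np.hypot(*d.T)); print("corner mod60",np.degrees(np.angle(np.exp(1j*np.radians(a*6)).mean())/6))
print(unproj(f,(np.array([[344,322]])+.5)/7-.5+[205,135],43))
E
```

```text
[6.38699340e+02 4.18334847e-01]
[-166.13119248  137.05542874   75.97558958   14.76096731  -44.78314909
 -105.70694062] [25.40010846 26.48551106 26.14934247 26.86807863 26.60158211 26.4191558 ]
corner mod60 15.193966297736633
[[6.38903583e+02 3.82808832e-01]]
```

Emit:
drive_tool(deltas=[{"tx": 2,"ty": 1,"tz": -30,"rx": 0,"ry": 0,"rz": -10,"jaw": 85},{"tx": 2,"ty": 1,"tz": -60,"rx": 0,"ry": 0,"rz": -20,"jaw": 85},{"tx": 2,"ty": 1,"tz": -90,"rx": 0,"ry": 0,"rz": -30,"jaw": 85},{"tx": 2,"ty": 1,"tz": -120,"rx": 0,"ry": 0,"rz": -40,"jaw": 85},{"tx": 2,"ty": 1,"tz": -135,"rx": 0,"ry": 0,"rz": -44,"jaw": 85}])

```text
clock: 20.88
tool_pos: [637.7, 0.4, 63.0]
orientation: [0.004, 0.385, 0.923, -0.005]
ft_force: [0.4, 0.2, -0.2]
finger_gap: 84.7
```

Emit:
drive_tool(deltas=[{"tx": 0,"ty": 0,"tz": -5,"rx": 0,"ry": 0,"rz": 0,"jaw": 85},{"tx": 0,"ty": 0,"tz": -5,"rx": 0,"ry": 0,"rz": 0,"jaw": 85}])

```text
clock: 21.12
tool_pos: [637.6, 0.5, 58.0]
orientation: [0.004, 0.385, 0.923, -0.005]
ft_force: [-0.3, 0.1, 0.5]
finger_gap: 84.8
```

Emit:
drive_tool(deltas=[{"tx": 1,"ty": 0,"tz": -20,"rx": 0,"ry": 0,"rz": 0,"jaw": 85},{"tx": 1,"ty": 0,"tz": -38,"rx": 0,"ry": 0,"rz": 0,"jaw": 85},{"tx": 1,"ty": 0,"tz": -47,"rx": 0,"ry": 0,"rz": 0,"jaw": 85},{"tx": 1,"ty": 0,"tz": -51,"rx": 0,"ry": 0,"rz": 0,"jaw": 85},{"tx": 1,"ty": 0,"tz": -51,"rx": 0,"ry": 0,"rz": 0,"jaw": 85}])

```text
clock: 21.75
tool_pos: [638.6, 0.4, 7.0]
orientation: [0.004, 0.385, 0.923, -0.005]
ft_force: [-0.8, -0.1, -0.0]
finger_gap: 85.2
```

Emit:
drive_tool(deltas=[{"tx": 0,"ty": 0,"tz": 0,"rx": 0,"ry": 0,"rz": 0,"jaw": 54},{"tx": 0,"ty": 0,"tz": 0,"rx": 0,"ry": 0,"rz": 0,"jaw": 48},{"tx": 0,"ty": 0,"tz": 0,"rx": 0,"ry": 0,"rz": 0,"jaw": 38},{"tx": 0,"ty": 0,"tz": 0,"rx": 0,"ry": 0,"rz": 0,"jaw": 38},{"tx": 0,"ty": 0,"tz": 0,"rx": 0,"ry": 0,"rz": 0,"jaw": 38}])

```text
clock: 22.38
tool_pos: [639.2, 0.5, 7.8]
orientation: [0.004, 0.385, 0.923, -0.004]
ft_force: [-0.8, 1.6, 5.1]
finger_gap: 45.2
```

Emit:
drive_tool(deltas=[{"tx": 0,"ty": 0,"tz": 8,"rx": 0,"ry": 0,"rz": 0,"jaw": 38},{"tx": 0,"ty": 0,"tz": 35,"rx": 0,"ry": 0,"rz": 0,"jaw": 38},{"tx": 0,"ty": 0,"tz": 75,"rx": 0,"ry": 0,"rz": 0,"jaw": 38},{"tx": 0,"ty": 0,"tz": 110,"rx": 0,"ry": 0,"rz": 0,"jaw": 38},{"tx": 0,"ty": 0,"tz": 120,"rx": 0,"ry": 0,"rz": 0,"jaw": 38}])

```text
clock: 23.0
tool_pos: [640.0, 0.5, 129.8]
orientation: [0.005, 0.385, 0.923, -0.004]
ft_force: [-0.1, 0.1, -4.9]
finger_gap: 45.1
```

```bash
python3 - <<'E'
from h import *
f=grab("scene"); crop(f["frame"],150,90,350,240,4,"s5")
E
```

```text
(no output)
```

View pics/s5.png

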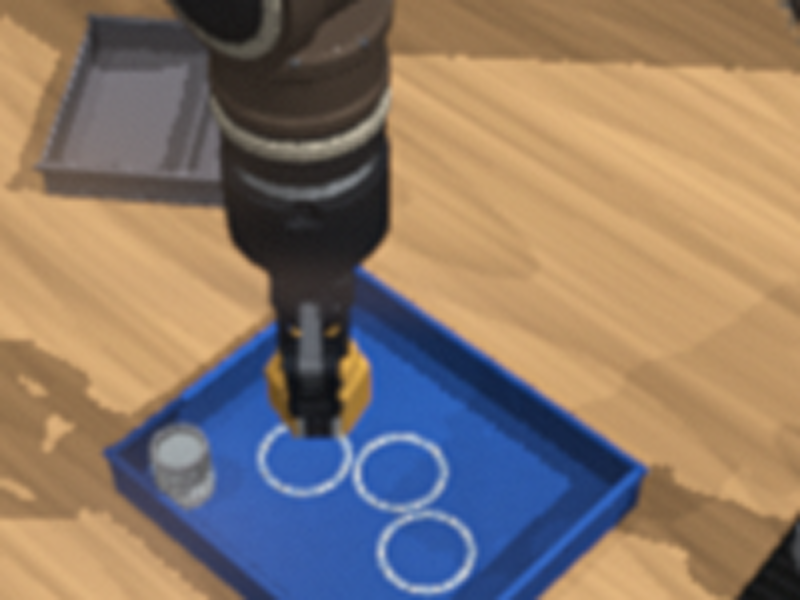

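Emit:
drive_tool(deltas=[{"tx": -13,"ty": -30,"tz": 0,"rx": 0,"ry": 0,"rz": -1,"jaw": 38},{"tx": -32,"ty": -70,"tz": 0,"rx": 0,"ry": 0,"rz": -2,"jaw": 38},{"tx": -52,"ty": -115,"tz": 0,"rx": 0,"ry": 0,"rz": -4,"jaw": 38},{"tx": -72,"ty": -160,"tz": 0,"rx": 0,"ry": 0,"rz": -6,"jaw": 38},{"tx": -92,"ty": -205,"tz": 0,"rx": 0,"ry": 0,"rz": -8,"jaw": 38}])

```text
clock: 23.68
tool_pos: [546.0, -205.4, 127.3]
orientation: [0.003, 0.448, 0.894, -0.005]
ft_force: [-0.1, -0.2, -4.2]
finger_gap: 45.5
```

Emit:
drive_tool(deltas=[{"tx": -20,"ty": -45,"tz": 0,"rx": 0,"ry": 0,"rz": 0,"jaw": 38},{"tx": -40,"ty": -90,"tz": 0,"rx": 0,"ry": 0,"rz": 0,"jaw": 38},{"tx": -55,"ty": -122,"tz": 0,"rx": 0,"ry": 0,"rz": 0,"jaw": 38},{"tx": -60,"ty": -134,"tz": -10,"rx": 0,"ry": 0,"rz": 0,"jaw": 38},{"tx": -60,"ty": -134,"tz": -25,"rx": 0,"ry": 0,"rz": 0,"jaw": 38}])

```text
clock: 24.3
tool_pos: [485.4, -339.4, 100.4]
orientation: [0.002, 0.449, 0.894, -0.004]
ft_force: [0.2, -0.5, -4.6]
finger_gap: 45.3
```

```bash
python3 - <<'E'
from h import *
s=monitor.observe(); print(s["tool_pos"],s["orientation"],s["joint_pos"])
f=grab("scene"); crop(f["frame"],130,50,280,170,5,"s6")
f=grab("top"); crop(f["frame"],290,160,410,270,5,"t6")
E
```

```text
[ 485.3723056  -339.43600026  100.36696929] [ 0.00249781  0.44900816  0.89351421 -0.00421869] [-0.6064589   0.27611203 -0.1426451   1.14590882 -0.00765282  0.32483973]
```

View pics/s6.png

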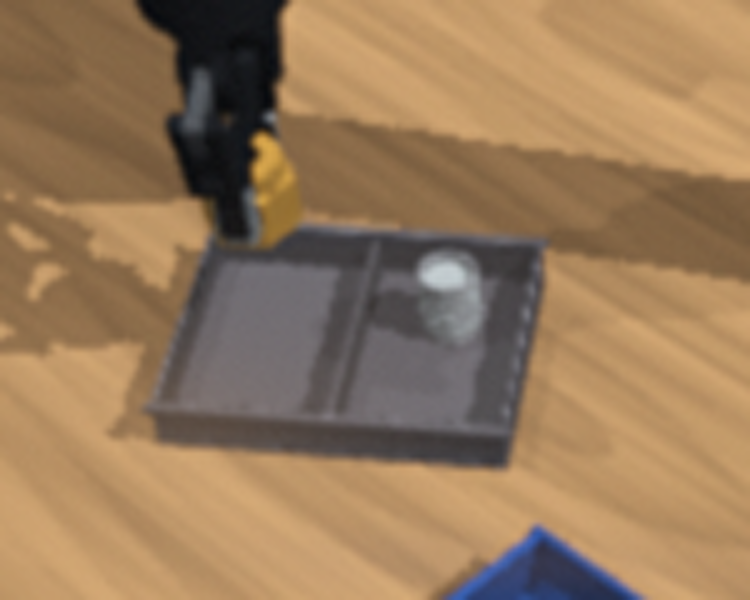

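View pics/t6.png

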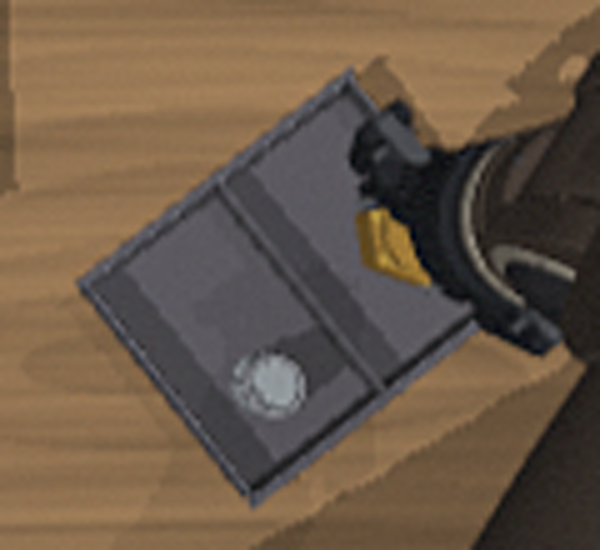

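Emit:
drive_tool(deltas=[{"tx": 2,"ty": 0,"tz": -30,"rx": 0,"ry": 0,"rz": 0,"jaw": 38},{"tx": 2,"ty": 0,"tz": -58,"rx": 0,"ry": 0,"rz": 0,"jaw": 38},{"tx": 2,"ty": 0,"tz": -78,"rx": 0,"ry": 0,"rz": 0,"jaw": 38},{"tx": 2,"ty": 0,"tz": -88,"rx": 0,"ry": 0,"rz": 0,"jaw": 38},{"tx": 2,"ty": 0,"tz": -91,"rx": 0,"ry": 0,"rz": 0,"jaw": 38}])

```text
clock: 25.02
tool_pos: [487.0, -336.2, 7.8]
orientation: [0.0, 0.447, 0.894, -0.003]
ft_force: [-4.2, 3.8, 7.3]
finger_gap: 45.0
```

Emit:
drive_tool(deltas=[{"tx": 0,"ty": 0,"tz": -1,"rx": 0,"ry": 0,"rz": 0,"jaw": 38},{"tx": 0,"ty": 0,"tz": -1.5,"rx": 0,"ry": 0,"rz": 0,"jaw": 38}])

```text
clock: 25.28
tool_pos: [487.6, -336.4, 7.8]
orientation: [0.001, 0.447, 0.894, -0.004]
ft_force: [-2.3, 3.6, 6.8]
finger_gap: 45.1
```

Emit:
drive_tool(deltas=[{"tx": 0,"ty": 0,"tz": 0,"rx": 0,"ry": 0,"rz": 0,"jaw": 55},{"tx": 0,"ty": 0,"tz": 0,"rx": 0,"ry": 0,"rz": 0,"jaw": 68},{"tx": 0,"ty": 0,"tz": 0,"rx": 0,"ry": 0,"rz": 0,"jaw": 68},{"tx": 0,"ty": 0,"tz": 15,"rx": 0,"ry": 0,"rz": 0,"jaw": 68},{"tx": 0,"ty": 0,"tz": 50,"rx": 0,"ry": 0,"rz": 0,"jaw": 68}])

```text
clock: 25.9
tool_pos: [486.6, -335.8, 57.5]
orientation: [-0.001, 0.447, 0.894, -0.003]
ft_force: [0.7, 0.7, 0.0]
finger_gap: 68.1
```

Emit:
drive_tool(deltas=[{"tx": 0,"ty": 10,"tz": 45,"rx": 0,"ry": 0,"rz": 0,"jaw": 80},{"tx": 0,"ty": 45,"tz": 90,"rx": 0,"ry": 0,"rz": -10,"jaw": 85},{"tx": 0,"ty": 95,"tz": 130,"rx": 0,"ry": 0,"rz": -20,"jaw": 85},{"tx": 0,"ty": 145,"tz": 150,"rx": 0,"ry": 0,"rz": -30,"jaw": 85},{"tx": 0,"ty": 195,"tz": 150,"rx": 0,"ry": 0,"rz": -40,"jaw": 85}])

```text
clock: 26.52
tool_pos: [487.5, -139.7, 211.0]
orientation: [0.001, 0.728, 0.685, -0.001]
ft_force: [1.5, 0.7, -0.6]
finger_gap: 84.8
```

```bash
python3 - <<'E'
from h import *
s=monitor.observe(); print(s["tool_pos"],s["orientation"])
f=grab("scene","s7")
f=grab("top","t7"); np.save("t7.npy",f,allow_pickle=True); crop(f["frame"],290,160,410,270,5,"t7c")
E
```

```text
[ 487.50252102 -139.69038433  211.00362524] [ 5.89995247e-04  7.28426680e-01  6.85121916e-01 -1.47794569e-03]
```

View pics/s7.png

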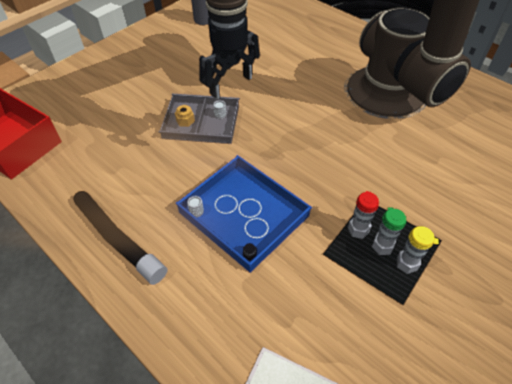

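View pics/t7c.png

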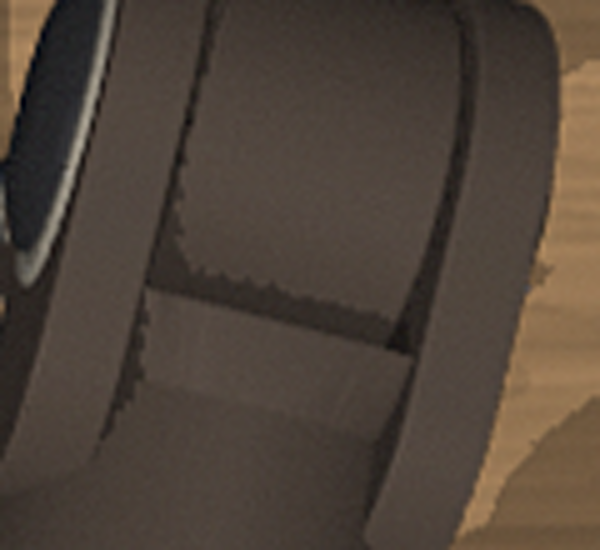

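Emit:
drive_tool(deltas=[{"tx": -3,"ty": 45,"tz": 0,"rx": 0,"ry": 0,"rz": -3,"jaw": 85},{"tx": -6,"ty": 95,"tz": 0,"rx": 0,"ry": 0,"rz": -6,"jaw": 85},{"tx": -10,"ty": 145,"tz": 0,"rx": 0,"ry": 0,"rz": -9,"jaw": 85},{"tx": -14,"ty": 195,"tz": 0,"rx": 0,"ry": 0,"rz": -13,"jaw": 85},{"tx": -18,"ty": 245,"tz": 0,"rx": 0,"ry": 0,"rz": -16,"jaw": 85}])

```text
clock: 27.25
tool_pos: [468.7, 108.7, 210.5]
orientation: [-0.001, 0.815, 0.58, -0.001]
ft_force: [1.4, 0.6, -0.3]
finger_gap: 84.8
```

Emit:
drive_tool(deltas=[{"tx": -4,"ty": 45,"tz": 0,"rx": 0,"ry": 0,"rz": 0,"jaw": 85},{"tx": -7,"ty": 85,"tz": 0,"rx": 0,"ry": 0,"rz": 0,"jaw": 85},{"tx": -8,"ty": 114,"tz": 0,"rx": 0,"ry": 0,"rz": 0,"jaw": 85},{"tx": -8,"ty": 114,"tz": -20,"rx": 0,"ry": 0,"rz": 0,"jaw": 85},{"tx": -8,"ty": 114,"tz": -40,"rx": 0,"ry": 0,"rz": 0,"jaw": 85}])

```text
clock: 27.88
tool_pos: [461.2, 223.0, 170.8]
orientation: [-0.001, 0.814, 0.58, -0.001]
ft_force: [-0.2, 0.4, 0.5]
finger_gap: 84.9
```

Emit:
drive_tool(deltas=[{"tx": 0,"ty": -1.3,"tz": -35,"rx": 0,"ry": 0,"rz": 0,"jaw": 85},{"tx": 0,"ty": -1.3,"tz": -70,"rx": 0,"ry": 0,"rz": 0,"jaw": 85},{"tx": 0,"ty": -1.3,"tz": -95,"rx": 0,"ry": 0,"rz": 0,"jaw": 85},{"tx": 0,"ty": -1.3,"tz": -105,"rx": 0,"ry": 0,"rz": 0,"jaw": 85},{"tx": 0,"ty": -1.3,"tz": -105,"rx": 0,"ry": 0,"rz": 0,"jaw": 85}])

```text
clock: 28.5
tool_pos: [461.3, 221.4, 66.1]
orientation: [-0.001, 0.814, 0.58, -0.001]
ft_force: [-0.3, 0.1, -0.2]
finger_gap: 85.1
```

Emit:
drive_tool(deltas=[{"tx": 0,"ty": 0,"tz": 0,"rx": 0,"ry": 0,"rz": 0,"jaw": 50},{"tx": 0,"ty": 0,"tz": 0,"rx": 0,"ry": 0,"rz": 0,"jaw": 44},{"tx": 0,"ty": 0,"tz": 0,"rx": 0,"ry": 0,"rz": 0,"jaw": 35},{"tx": 0,"ty": 0,"tz": 0,"rx": 0,"ry": 0,"rz": 0,"jaw": 35},{"tx": 0,"ty": 0,"tz": 0,"rx": 0,"ry": 0,"rz": 0,"jaw": 35}])

```text
clock: 29.12
tool_pos: [462.1, 221.7, 67.3]
orientation: [-0.0, 0.814, 0.58, 0.0]
ft_force: [-0.3, -1.3, 5.7]
finger_gap: 41.8
```

Emit:
drive_tool(deltas=[{"tx": 0,"ty": 0,"tz": 10,"rx": 0,"ry": 0,"rz": 0,"jaw": 35},{"tx": 0,"ty": 0,"tz": 40,"rx": 0,"ry": 0,"rz": 0,"jaw": 35},{"tx": 0,"ty": 0,"tz": 75,"rx": 0,"ry": 0,"rz": 0,"jaw": 35},{"tx": 0,"ty": 0,"tz": 100,"rx": 0,"ry": 0,"rz": 0,"jaw": 35},{"tx": 15,"ty": -27,"tz": 110,"rx": 0,"ry": 0,"rz": 0,"jaw": 35}])

```text
clock: 29.75
tool_pos: [477.2, 195.7, 179.2]
orientation: [-0.0, 0.814, 0.581, 0.001]
ft_force: [-0.0, -0.2, -3.3]
finger_gap: 42.1
```

Emit:
drive_tool(deltas=[{"tx": 22,"ty": -40,"tz": 0,"rx": 0,"ry": 0,"rz": 0,"jaw": 35},{"tx": 48,"ty": -86,"tz": 0,"rx": 0,"ry": 0,"rz": 0,"jaw": 35},{"tx": 74,"ty": -132,"tz": 0,"rx": 0,"ry": 0,"rz": 0,"jaw": 35},{"tx": 100,"ty": -178,"tz": 0,"rx": 0,"ry": 0,"rz": 0,"jaw": 35},{"tx": 120,"ty": -215,"tz": 0,"rx": 0,"ry": 0,"rz": 0,"jaw": 35}])

```text
clock: 30.38
tool_pos: [597.5, -21.2, 179.0]
orientation: [-0.001, 0.814, 0.581, 0.001]
ft_force: [0.2, 1.2, -3.5]
finger_gap: 41.8
```

Emit:
drive_tool(deltas=[{"tx": 10,"ty": -20,"tz": -5,"rx": 0,"ry": 0,"rz": 0,"jaw": 35},{"tx": 15,"ty": -28,"tz": -20,"rx": 0,"ry": 0,"rz": 0,"jaw": 35},{"tx": 15.5,"ty": -28.5,"tz": -50,"rx": 0,"ry": 0,"rz": 0,"jaw": 35},{"tx": 15.5,"ty": -28.5,"tz": -80,"rx": 0,"ry": 0,"rz": 0,"jaw": 35},{"tx": 15.5,"ty": -28.5,"tz": -90,"rx": 0,"ry": 0,"rz": 0,"jaw": 35}])

```text
clock: 31.0
tool_pos: [610.8, -48.3, 86.0]
orientation: [-0.002, 0.813, 0.582, -0.001]
ft_force: [0.2, 0.9, -3.0]
finger_gap: 41.7
```

Emit:
drive_tool(deltas=[{"tx": 1.5,"ty": 0.3,"tz": -10,"rx": 0,"ry": 0,"rz": 0,"jaw": 35},{"tx": 1.5,"ty": 0.3,"tz": -16,"rx": 0,"ry": 0,"rz": 0,"jaw": 35},{"tx": 1.5,"ty": 0.3,"tz": -18.5,"rx": 0,"ry": 0,"rz": 0,"jaw": 35},{"tx": 1.5,"ty": 0.3,"tz": -20,"rx": 0,"ry": 0,"rz": 0,"jaw": 35},{"tx": 1.5,"ty": 0.3,"tz": -20.5,"rx": 0,"ry": 0,"rz": 0,"jaw": 35}])

```text
clock: 31.62
tool_pos: [612.7, -48.2, 66.4]
orientation: [-0.002, 0.813, 0.582, -0.0]
ft_force: [-0.9, -0.1, 1.8]
finger_gap: 42.3
```

Emit:
drive_tool(deltas=[{"tx": 0,"ty": 0,"tz": -0.5,"rx": 0,"ry": 0,"rz": 0,"jaw": 50},{"tx": 0,"ty": 0,"tz": -0.5,"rx": 0,"ry": 0,"rz": 0,"jaw": 85},{"tx": 0,"ty": 0,"tz": -0.5,"rx": 0,"ry": 0,"rz": 0,"jaw": 85},{"tx": 0,"ty": 0,"tz": 20,"rx": 0,"ry": 0,"rz": 0,"jaw": 85},{"tx": 0,"ty": 0,"tz": 60,"rx": 0,"ry": 0,"rz": 0,"jaw": 85}])

```text
clock: 32.25
tool_pos: [611.5, -48.0, 125.3]
orientation: [-0.003, 0.813, 0.582, -0.002]
ft_force: [0.5, 0.5, 0.2]
finger_gap: 85.1
```

Emit:
drive_tool(deltas=[{"tx": 0,"ty": 0,"tz": 30,"rx": 0,"ry": 0,"rz": 0,"jaw": 85},{"tx": -15,"ty": 35,"tz": 60,"rx": 0,"ry": 0,"rz": 5,"jaw": 85},{"tx": -37,"ty": 80,"tz": 75,"rx": 0,"ry": 0,"rz": 10,"jaw": 85},{"tx": -59,"ty": 128,"tz": 75,"rx": 0,"ry": 0,"rz": 15,"jaw": 85},{"tx": -81,"ty": 176,"tz": 75,"rx": 0,"ry": 0,"rz": 19,"jaw": 85}])

```text
clock: 32.88
tool_pos: [530.0, 129.2, 200.8]
orientation: [-0.003, 0.706, 0.709, -0.002]
ft_force: [-0.4, 0.7, 0.2]
finger_gap: 84.7
```

Emit:
drive_tool(deltas=[{"tx": -20,"ty": 45,"tz": 0,"rx": 0,"ry": 0,"rz": 0,"jaw": 85},{"tx": -40,"ty": 90,"tz": 0,"rx": 0,"ry": 0,"rz": 0,"jaw": 85},{"tx": -58,"ty": 130,"tz": 0,"rx": 0,"ry": 0,"rz": 0,"jaw": 85},{"tx": -69,"ty": 156,"tz": 0,"rx": 0,"ry": 0,"rz": 0,"jaw": 85},{"tx": -69,"ty": 156,"tz": -20,"rx": 0,"ry": 0,"rz": 0,"jaw": 85}])

```text
clock: 33.5
tool_pos: [460.9, 287.7, 182.1]
orientation: [-0.002, 0.704, 0.71, -0.0]
ft_force: [0.6, 0.3, -0.3]
finger_gap: 85.5
```

```bash
python3 - <<'E'
from h import *
s=monitor.observe(); print(s["tool_pos"],s["orientation"])
f=grab("scene","s8")
f=grab("top","t8"); np.save("t8.npy",f,allow_pickle=True); crop(f["frame"],190,120,300,215,7,"t8c")
E
```

```text
[460.9367808  287.65223479 182.10790899] [-2.34283281e-03  7.04432743e-01  7.09766872e-01 -1.00987461e-04]
```

View pics/s8.png

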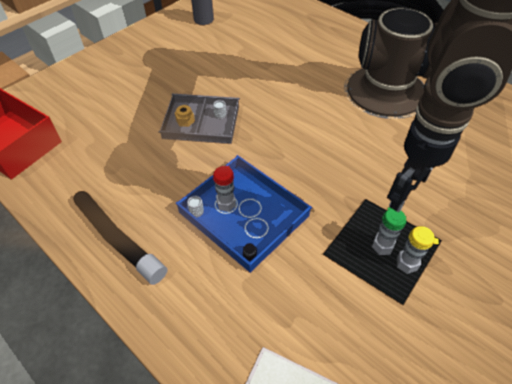

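View pics/t8c.png

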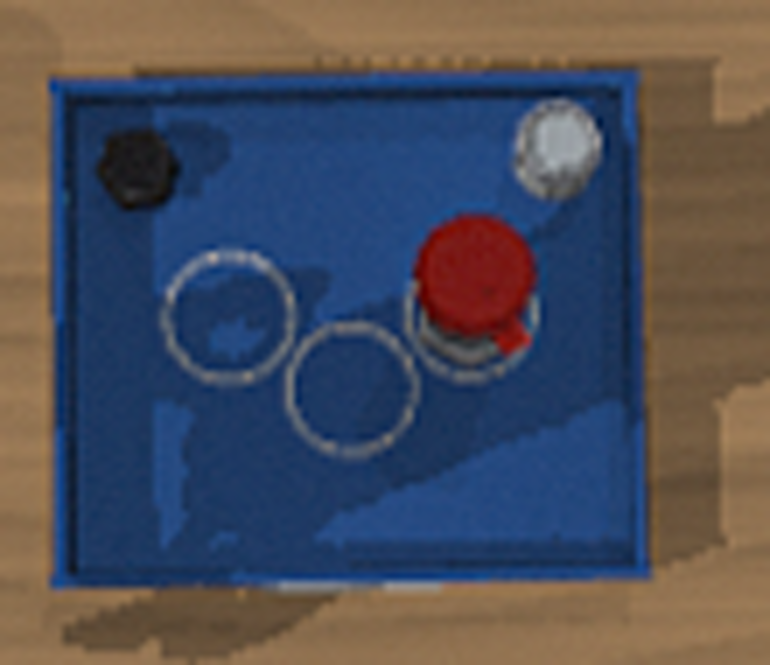

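Emit:
drive_tool(deltas=[{"tx": 0.3,"ty": -2.2,"tz": -35,"rx": 0,"ry": 0,"rz": 0,"jaw": 85},{"tx": 0.3,"ty": -2.2,"tz": -75,"rx": 0,"ry": 0,"rz": 0,"jaw": 85},{"tx": 0.3,"ty": -2.2,"tz": -105,"rx": 0,"ry": 0,"rz": 0,"jaw": 85},{"tx": 0.3,"ty": -2.2,"tz": -116,"rx": 0,"ry": 0,"rz": 0,"jaw": 85},{"tx": 0.3,"ty": -2.2,"tz": -116,"rx": 0,"ry": 0,"rz": 0,"jaw": 85}])

```text
clock: 34.22
tool_pos: [460.3, 282.9, 63.4]
orientation: [-0.003, 0.705, 0.709, -0.003]
ft_force: [-0.0, -0.1, 0.7]
finger_gap: 85.3
```

Emit:
drive_tool(deltas=[{"tx": 0,"ty": 0,"tz": 0,"rx": 0,"ry": 0,"rz": 0,"jaw": 50},{"tx": 0,"ty": 0,"tz": 0,"rx": 0,"ry": 0,"rz": 0,"jaw": 44},{"tx": 0,"ty": 0,"tz": 0,"rx": 0,"ry": 0,"rz": 0,"jaw": 35},{"tx": 0,"ty": 0,"tz": 0,"rx": 0,"ry": 0,"rz": 0,"jaw": 35},{"tx": 0,"ty": 0,"tz": 0,"rx": 0,"ry": 0,"rz": 0,"jaw": 35}])

```text
clock: 34.85
tool_pos: [461.4, 283.3, 64.7]
orientation: [-0.002, 0.705, 0.709, -0.002]
ft_force: [1.3, -0.2, 5.7]
finger_gap: 41.5
```

Emit:
drive_tool(deltas=[{"tx": 0,"ty": 0,"tz": 10,"rx": 0,"ry": 0,"rz": 0,"jaw": 35},{"tx": 0,"ty": 0,"tz": 40,"rx": 0,"ry": 0,"rz": 0,"jaw": 35},{"tx": 0,"ty": 0,"tz": 75,"rx": 0,"ry": 0,"rz": 0,"jaw": 35},{"tx": 0,"ty": 0,"tz": 110,"rx": 0,"ry": 0,"rz": 0,"jaw": 35},{"tx": 15,"ty": -25,"tz": 120,"rx": 0,"ry": 0,"rz": 0,"jaw": 35}])

```text
clock: 35.48
tool_pos: [476.4, 259.5, 187.2]
orientation: [-0.002, 0.704, 0.71, -0.001]
ft_force: [0.7, 0.0, -3.3]
finger_gap: 42.0
```

Emit:
drive_tool(deltas=[{"tx": 25,"ty": -40,"tz": 0,"rx": 0,"ry": 0,"rz": 0,"jaw": 35},{"tx": 53,"ty": -83,"tz": 0,"rx": 0,"ry": 0,"rz": 0,"jaw": 35},{"tx": 81,"ty": -126,"tz": 0,"rx": 0,"ry": 0,"rz": 0,"jaw": 35},{"tx": 109,"ty": -169,"tz": 0,"rx": 0,"ry": 0,"rz": 0,"jaw": 35},{"tx": 128,"ty": -198,"tz": 0,"rx": 0,"ry": 0,"rz": 0,"jaw": 35}])

```text
clock: 36.1
tool_pos: [604.7, 59.5, 186.8]
orientation: [-0.003, 0.705, 0.709, -0.001]
ft_force: [-0.3, -0.1, -3.7]
finger_gap: 41.6
```

Emit:
drive_tool(deltas=[{"tx": 6,"ty": -9,"tz": -10,"rx": 0,"ry": 0,"rz": 0,"jaw": 35},{"tx": 8,"ty": -12,"tz": -35,"rx": 0,"ry": 0,"rz": 0,"jaw": 35},{"tx": 8,"ty": -12,"tz": -70,"rx": 0,"ry": 0,"rz": 0,"jaw": 35},{"tx": 8,"ty": -12,"tz": -95,"rx": 0,"ry": 0,"rz": 0,"jaw": 35},{"tx": 8,"ty": -12,"tz": -100,"rx": 0,"ry": 0,"rz": 0,"jaw": 35}])

```text
clock: 36.72
tool_pos: [610.3, 48.1, 84.1]
orientation: [-0.005, 0.704, 0.71, -0.003]
ft_force: [-0.0, -0.9, -2.4]
finger_gap: 41.8
```

Emit:
drive_tool(deltas=[{"tx": 2,"ty": -0.5,"tz": -10,"rx": 0,"ry": 0,"rz": 0,"jaw": 35},{"tx": 2,"ty": -0.5,"tz": -16,"rx": 0,"ry": 0,"rz": 0,"jaw": 35},{"tx": 2,"ty": -0.5,"tz": -18.5,"rx": 0,"ry": 0,"rz": 0,"jaw": 35},{"tx": 2,"ty": -0.5,"tz": -20,"rx": 0,"ry": 0,"rz": 0,"jaw": 35},{"tx": 2,"ty": -0.5,"tz": -21,"rx": 0,"ry": 0,"rz": 0,"jaw": 35}])

```text
clock: 37.35
tool_pos: [612.7, 47.7, 63.8]
orientation: [-0.005, 0.705, 0.71, -0.003]
ft_force: [-1.9, 0.7, 3.1]
finger_gap: 41.8
```

Emit:
drive_tool(deltas=[{"tx": 0,"ty": 0,"tz": -0.5,"rx": 0,"ry": 0,"rz": 0,"jaw": 50},{"tx": 0,"ty": 0,"tz": -0.5,"rx": 0,"ry": 0,"rz": 0,"jaw": 85},{"tx": 0,"ty": 0,"tz": -0.5,"rx": 0,"ry": 0,"rz": 0,"jaw": 85},{"tx": 0,"ty": 0,"tz": 20,"rx": 0,"ry": 0,"rz": 0,"jaw": 85},{"tx": 0,"ty": 0,"tz": 60,"rx": 0,"ry": 0,"rz": 0,"jaw": 85}])

```text
clock: 37.98
tool_pos: [611.4, 47.6, 122.7]
orientation: [-0.006, 0.705, 0.71, -0.004]
ft_force: [0.8, -0.3, -0.3]
finger_gap: 84.8
```

Emit:
drive_tool(deltas=[{"tx": 0,"ty": 0,"tz": 35,"rx": 0,"ry": 0,"rz": 0,"jaw": 85},{"tx": -20,"ty": 40,"tz": 65,"rx": 0,"ry": 0,"rz": 0,"jaw": 85},{"tx": -44,"ty": 87,"tz": 75,"rx": 0,"ry": 0,"rz": 0,"jaw": 85},{"tx": -68,"ty": 134,"tz": 75,"rx": 0,"ry": 0,"rz": 0,"jaw": 85},{"tx": -92,"ty": 181,"tz": 75,"rx": 0,"ry": 0,"rz": 0,"jaw": 85}])

```text
clock: 38.6
tool_pos: [518.8, 229.9, 198.3]
orientation: [-0.006, 0.705, 0.71, -0.004]
ft_force: [0.3, 0.0, -0.2]
finger_gap: 84.8
```

Emit:
drive_tool(deltas=[{"tx": -23,"ty": 45,"tz": 0,"rx": 0,"ry": 0,"rz": 0,"jaw": 85},{"tx": -46,"ty": 90,"tz": 0,"rx": 0,"ry": 0,"rz": 0,"jaw": 85},{"tx": -58,"ty": 115,"tz": 0,"rx": 0,"ry": 0,"rz": 0,"jaw": 85},{"tx": -58,"ty": 116,"tz": -15,"rx": 0,"ry": 0,"rz": 0,"jaw": 85},{"tx": -58,"ty": 116,"tz": -30,"rx": 0,"ry": 0,"rz": 0,"jaw": 85}])

```text
clock: 39.22
tool_pos: [460.9, 345.5, 167.1]
orientation: [-0.005, 0.705, 0.71, -0.004]
ft_force: [0.5, -0.8, 0.5]
finger_gap: 85.4
```

Emit:
drive_tool(deltas=[{"tx": 0.5,"ty": 0.7,"tz": -35,"rx": 0,"ry": 0,"rz": 0,"jaw": 85},{"tx": 0.5,"ty": 0.7,"tz": -70,"rx": 0,"ry": 0,"rz": 0,"jaw": 85},{"tx": 0.5,"ty": 0.7,"tz": -92,"rx": 0,"ry": 0,"rz": 0,"jaw": 85},{"tx": 0.5,"ty": 0.7,"tz": -101,"rx": 0,"ry": 0,"rz": 0,"jaw": 85},{"tx": 0.5,"ty": 0.7,"tz": -101,"rx": 0,"ry": 0,"rz": 0,"jaw": 85}])

```text
clock: 39.85
tool_pos: [461.5, 345.2, 65.5]
orientation: [-0.005, 0.705, 0.709, -0.005]
ft_force: [0.0, 0.8, 0.5]
finger_gap: 85.0
```

Emit:
drive_tool(deltas=[{"tx": 0,"ty": 0,"tz": 0,"rx": 0,"ry": 0,"rz": 0,"jaw": 50},{"tx": 0,"ty": 0,"tz": 0,"rx": 0,"ry": 0,"rz": 0,"jaw": 44},{"tx": 0,"ty": 0,"tz": 0,"rx": 0,"ry": 0,"rz": 0,"jaw": 35},{"tx": 0,"ty": 0,"tz": 0,"rx": 0,"ry": 0,"rz": 0,"jaw": 35},{"tx": 0,"ty": 0,"tz": 0,"rx": 0,"ry": 0,"rz": 0,"jaw": 35}])

```text
clock: 40.48
tool_pos: [462.3, 345.6, 66.5]
orientation: [-0.005, 0.705, 0.709, -0.004]
ft_force: [1.9, -0.9, 6.5]
finger_gap: 41.7
```

Emit:
drive_tool(deltas=[{"tx": 0,"ty": 0,"tz": 10,"rx": 0,"ry": 0,"rz": 0,"jaw": 35},{"tx": 0,"ty": 0,"tz": 40,"rx": 0,"ry": 0,"rz": 0,"jaw": 35},{"tx": 0,"ty": 0,"tz": 80,"rx": 0,"ry": 0,"rz": 0,"jaw": 35},{"tx": 0,"ty": 0,"tz": 120,"rx": 0,"ry": 0,"rz": 0,"jaw": 35},{"tx": 0,"ty": 0,"tz": 145,"rx": 0,"ry": 0,"rz": 0,"jaw": 35}])

```text
clock: 41.1
tool_pos: [461.9, 345.6, 213.3]
orientation: [-0.005, 0.705, 0.709, -0.003]
ft_force: [0.6, -0.3, -5.0]
finger_gap: 42.4
```

```bash
python3 - <<'E'
from h import *
s=monitor.observe(); print(s["tool_pos"],s["orientation"])
f=grab("top","t9"); crop(f["frame"],190,120,300,215,7,"t9c")
E
```

```text
[461.92958927 345.62392751 213.27587867] [-0.00526388  0.70502163  0.70915824 -0.00337503]
```

View pics/t9c.png

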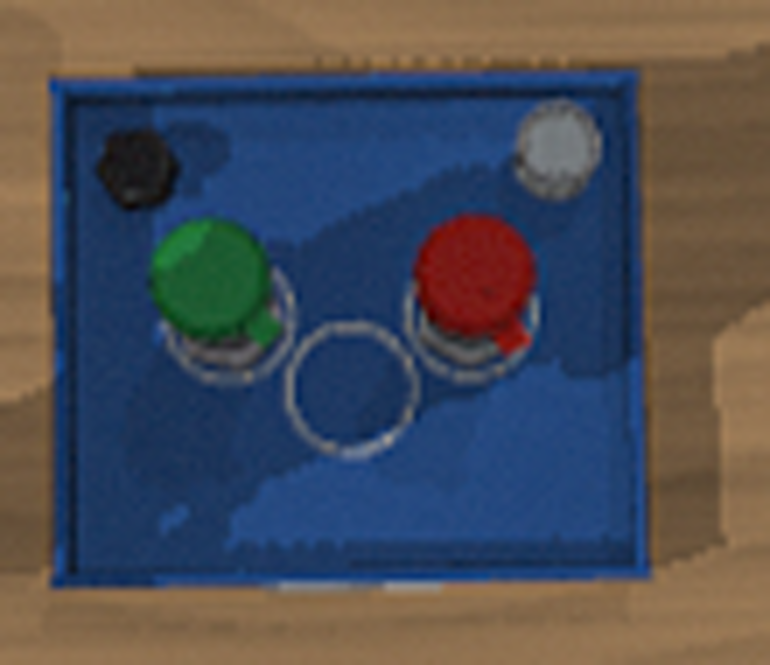

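Emit:
drive_tool(deltas=[{"tx": 10,"ty": -30,"tz": 0,"rx": 0,"ry": 0,"rz": 0,"jaw": 35},{"tx": 25,"ty": -72,"tz": 0,"rx": 0,"ry": 0,"rz": 0,"jaw": 35},{"tx": 42,"ty": -118,"tz": 0,"rx": 0,"ry": 0,"rz": 0,"jaw": 35},{"tx": 58,"ty": -164,"tz": 0,"rx": 0,"ry": 0,"rz": 0,"jaw": 35},{"tx": 74,"ty": -210,"tz": 0,"rx": 0,"ry": 0,"rz": 0,"jaw": 35}])

```text
clock: 41.78
tool_pos: [536.2, 134.7, 215.0]
orientation: [-0.006, 0.705, 0.709, -0.002]
ft_force: [0.8, -0.7, -3.6]
finger_gap: 42.3
```

Emit:
drive_tool(deltas=[{"tx": 15,"ty": -45,"tz": 0,"rx": 0,"ry": 0,"rz": 0,"jaw": 35},{"tx": 31,"ty": -90,"tz": 0,"rx": 0,"ry": 0,"rz": 0,"jaw": 35},{"tx": 44,"ty": -125,"tz": 0,"rx": 0,"ry": 0,"rz": 0,"jaw": 35},{"tx": 47,"ty": -132,"tz": 0,"rx": 0,"ry": 0,"rz": 0,"jaw": 35},{"tx": 47,"ty": -132,"tz": 0,"rx": 0,"ry": 0,"rz": 0,"jaw": 35}])

```text
clock: 42.4
tool_pos: [582.7, 2.6, 213.9]
orientation: [-0.007, 0.705, 0.709, -0.003]
ft_force: [0.6, 0.3, -4.5]
finger_gap: 41.9
```

Emit:
drive_tool(deltas=[{"tx": 1,"ty": -0.5,"tz": -35,"rx": 0,"ry": 0,"rz": 0,"jaw": 35},{"tx": 1,"ty": -0.5,"tz": -70,"rx": 0,"ry": 0,"rz": 0,"jaw": 35},{"tx": 1,"ty": -0.5,"tz": -105,"rx": 0,"ry": 0,"rz": 0,"jaw": 35},{"tx": 1,"ty": -0.5,"tz": -130,"rx": 0,"ry": 0,"rz": 0,"jaw": 35},{"tx": 1,"ty": -0.5,"tz": -138,"rx": 0,"ry": 0,"rz": 0,"jaw": 35}])

```text
clock: 43.02
tool_pos: [581.9, 3.5, 74.0]
orientation: [-0.008, 0.704, 0.71, -0.004]
ft_force: [-0.1, 0.1, -3.8]
finger_gap: 42.0
```

Emit:
drive_tool(deltas=[{"tx": 1.5,"ty": -1.2,"tz": -4,"rx": 0,"ry": 0,"rz": 0,"jaw": 35},{"tx": 1.5,"ty": -1.2,"tz": -6.5,"rx": 0,"ry": 0,"rz": 0,"jaw": 35},{"tx": 1.5,"ty": -1.2,"tz": -8,"rx": 0,"ry": 0,"rz": 0,"jaw": 35},{"tx": 1.5,"ty": -1.2,"tz": -9,"rx": 0,"ry": 0,"rz": 0,"jaw": 35}])

```text
clock: 43.52
tool_pos: [583.9, 2.3, 65.6]
orientation: [-0.008, 0.705, 0.71, -0.004]
ft_force: [-0.6, 1.3, 4.5]
finger_gap: 41.8
```

Emit:
drive_tool(deltas=[{"tx": 0,"ty": 0,"tz": 0,"rx": 0,"ry": 0,"rz": 0,"jaw": 50},{"tx": 0,"ty": 0,"tz": 0,"rx": 0,"ry": 0,"rz": 0,"jaw": 85},{"tx": 0,"ty": 0,"tz": 0,"rx": 0,"ry": 0,"rz": 0,"jaw": 85},{"tx": 0,"ty": 0,"tz": 20,"rx": 0,"ry": 0,"rz": 0,"jaw": 85},{"tx": 0,"ty": 0,"tz": 60,"rx": 0,"ry": 0,"rz": 0,"jaw": 85}])

```text
clock: 44.15
tool_pos: [582.7, 2.3, 124.7]
orientation: [-0.009, 0.705, 0.71, -0.005]
ft_force: [0.6, 0.1, -0.2]
finger_gap: 84.8
```

Emit:
drive_tool(deltas=[{"tx": 0,"ty": 0,"tz": 45,"rx": 0,"ry": 0,"rz": 0,"jaw": 85},{"tx": -20,"ty": 20,"tz": 85,"rx": 0,"ry": 0,"rz": 0,"jaw": 85},{"tx": -55,"ty": 60,"tz": 100,"rx": 0,"ry": 0,"rz": 0,"jaw": 85},{"tx": -90,"ty": 100,"tz": 100,"rx": 0,"ry": 0,"rz": 0,"jaw": 85},{"tx": -120,"ty": 140,"tz": 100,"rx": 0,"ry": 0,"rz": 0,"jaw": 85}])

```text
clock: 44.78
tool_pos: [461.6, 143.3, 225.3]
orientation: [-0.009, 0.705, 0.709, -0.004]
ft_force: [0.0, 0.4, 0.1]
finger_gap: 85.3
```

Emit:
drive_tool(deltas=[{"tx": -10,"ty": 45,"tz": 0,"rx": 0,"ry": 0,"rz": 0,"jaw": 85},{"tx": -20,"ty": 90,"tz": 0,"rx": 0,"ry": 0,"rz": 0,"jaw": 85},{"tx": -30,"ty": 130,"tz": 0,"rx": 0,"ry": 0,"rz": 0,"jaw": 85},{"tx": -30,"ty": 130,"tz": 0,"rx": 0,"ry": 0,"rz": 0,"jaw": 85}])

```text
clock: 45.28
tool_pos: [430.9, 275.4, 225.3]
orientation: [-0.009, 0.703, 0.711, -0.004]
ft_force: [-0.5, 0.1, 0.3]
finger_gap: 85.3
```

```bash
python3 - <<'E'
from h import *
s=monitor.observe(); print(s["clock"],s["tool_pos"])
f=grab("scene"); crop(f["frame"],140,80,340,280,3,"s10")
f=grab("top","t10"); crop(f["frame"],190,120,300,215,7,"t10c"); crop(f["frame"],300,170,405,265,6,"t10k")
E
```

```text
45.275 [430.88895367 275.38426391 225.29347469]
```

View pics/s10.png

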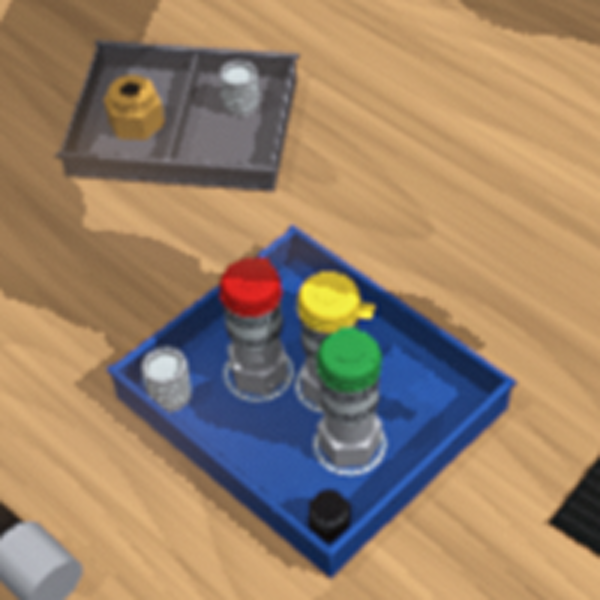

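View pics/t10c.png

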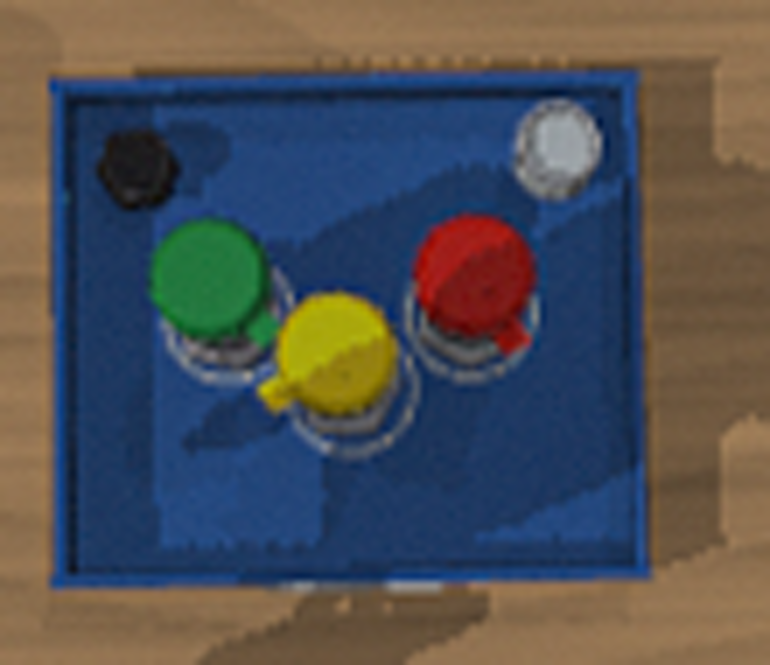

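View pics/t10k.png

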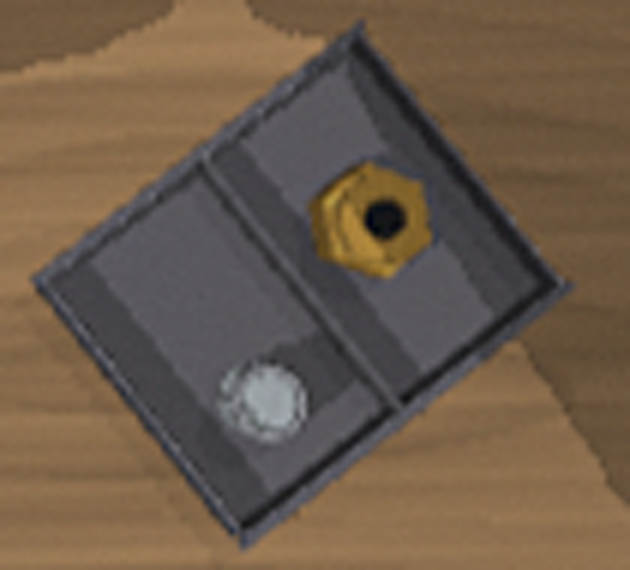

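```bash
python3 -c "
from rig import order
print(order.job_done())"
```

```text
the job is handed in; nothing more can be done
None
```

The job is handed in after about 45 s of robot time. I stood the three couplings on the mat, set the brass bush in the kit tray's empty compartment, and returned each coupling to its own white circle.

- **Couplings:** all three stand upright. By the caps in the top view they are about 1 to 1.5 mm from where they started.
- **Bush:** it sits flat in the empty compartment, near its centre and clear of the walls. While lowering it I saw a few newtons of sideways force and about 3 mm of drift, but it still landed well inside the limits.
- **Bystanders:** the plug and both ferrules look unmoved.
- **Robot:** the arm was clear of everything when I handed in.

No check failed. `order.job_done()` gave no verdict, so the result rests on these pictures and force readings.

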